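# Load the deburring bowl through its lid with the mystery-thread hold-down

### The arm

A 7-joint arm with a two-finger parallel gripper is mounted at the origin on the work surface. World frame = base frame: x ahead of the robot, y to its left, z up, the work surface at z = 0. Lengths are in m, angles in degrees, forces in N, time in s.
With the tool pointing down it reaches from about 0.425 to 0.875 m from the base axis. Payload 4.7 kg.
Tool frame: the origin (TCP) lies at the very end of the fingers, on their centre line; the grasp point (between the pads) lies env.tcp_to_grasp behind it (env.tcp_to_grasp is the distance from the TCP to the grasp point, in m); z points along the fingers, x is the direction in which the jaws open and shut, and the axes are right-handed (so a half turn about z gives the same grasp; the last joint's range is limited). The gripper opens to 87 mm and grips with 3 to 60 N. Pads are 19 mm wide; open, the fingers measure 117 mm over their backs; the gripper's body (75 mm by 190 mm) begins 51 mm behind the grasp point.
Start: joints at [-75.854, 18.392, -4.016, 83.108, 1.295, 78.541, -3.26], TCP at [0.15, 0.632, 0.223] pointing down, gripper open.
Joint ranges: [-163.93, 163.93], [-17.29, 119.83], [-79.2, 71.16], [3.27, 140.29], [-89.18, 269.18], [5.43, 117.66], [-154.24, 154.24]. Speed limits (degrees/s): [147.25, 147.25, 180, 180, 180, 180, 180].

### API

Orientations are given as [roll, pitch, yaw] about the fixed x, y, z axes, in that order (R = Rz(yaw) Ry(pitch) Rx(roll)).
In Python, from cell import env gives the robot as it stands. The module is installed in compiled form; this text tells all that it offers.
- The arm moves only by the tool send_rows, never from a script. Its argument "steps" is a list of rows, each a list of 3 entries, a list of its own where there are three numbers: the shift along the tool's x, y, z in m, then the turn, a rotation vector about the tool's x, y, z in rad, then the finger opening in m, from 0 to 0.087. A call has exactly 5 rows; each row is the pose to reach, as a shift and turn from the pose commanded when the call began, along the tool's axes at that moment; what a row does not reach only later rows make up. A row lasts 1/12 s, in which the tool goes at most 41.7 mm and 7.16 degrees, less where a joint would pass 70% of its speed; a pose out of reach is approached as far as the arm can. A call with a gripper value outside its range is refused whole. The fingers move at their own pace and stop on an object; "grip_force" is the grip in N (left out, the last holds). Time passes only in rows, so rows that repeat a pose let the fingers close, or fill a call up. It gives the time, the measured TCP pose, the force and the opening at its end, in the units of the state.
- env.get_obs(): the state, without advancing time (a new reading comes with each control period).
- env.read_camera(name): name is "scene" or "top" or "wrist"; returns a dict with "pixels" (384x512x3 uint8, red, green, blue), "fx", "fy", "cx", "cy" (pixels), "k1" (the pictures are not rectified: a ray, as slopes to the right and down, at radius r is drawn at 1 + k1 r^2 times it, then the intrinsics apply), "position" and "rotation" of the camera in the world. Camera axes: x right, y up, looking along -z (the intrinsics and any distortion apply to the point x, -y, -z); pixel columns grow to the right and rows downward; lengths in m; the calibration is good to about 2 mm. A picture is of the moment at which its call begins. There is no depth.
- env.sign_off(): hands the job in, once; it reports no verdict.
The state is a dict: "time_s": time; "qpos": joint angles; "joint_velocities": joint speeds; "effort": joint torques, N m; "tool_pos": TCP position; "tool_rot": TCP orientation; "force": force on the tool from outside, world axes, zero at the start; "wrist_torque": the same for the moment, N m; "grip_width": finger opening in m.
Only numpy, scipy, OpenCV 4.12 (cv2) and the standard library are available. Lean on these libraries where they do the work, as an engineer would, in place of code of your own. Each camera call takes 0.05 s, during which the arm holds its last target.

### The job

Load the deburring bowl: slacken the hold-down with the red handle (it may have an ordinary or a reverse thread, so feel which way it gives) and swing its toe well past a quarter turn, so it is right off the lid, then lift the lid off by its knob and lay it knob up on the middle of the green mat and let go of it. Put every steel buckle in the bowl, put the lid back on fully seated, and turn the hold-down back until it is tight with its toe over the lid. Leave the spare hold-down behind it, the orange plastic buckles and everything else on the bench where they are.

Things in the scene. Friction and masses are not known exactly. Their poses are not given: they have to be found in the camera images.
- bowl: Blue deburring bowl on a round grey base, fixed. Origin on the bowl's axis at bench height; z up, its x axis points to the hold-down's post, 140 mm from the bowl's axis. Bowl outside radius 90 mm, inside radius 85 mm, inner floor 26 mm and rim 95 mm above the origin. Base radius 112 mm, 20 mm high.
- lid: Loose round aluminium lid, radius 94 mm, about 0.3 kg. Origin at the centre of its underside, z up through the knob. Below is a tapered locating plug (radius 72 to 78 mm, 10 mm high), then the 7 mm disc, then a black upright cylindrical knob of 28 mm diameter from 17 to 57 mm above the origin. Seated on the bowl its origin lies 85 mm above the bowl's origin.
- lid_mat: Plain green mat, 240 x 240 x 4 mm, fixed on the bench on one side of the bowl (left or right); origin at the centre of its underside.
- parts_mat: Black rubber mat, 270 x 210 x 4 mm, fixed on the bench on the other side of the bowl, with the buckles lying on it; origin at the centre of its underside.
- post_a: Hold-down a: dark steel post on a square foot, with a spindle, steel toe and red bar handle. Hold-downs a and b look alike: one has an ordinary, one a reverse thread, and nothing shows which. The one 140 mm from the bowl's axis holds the lid; the other, 270 mm from it and farther out, is a spare to be left alone. Origin on the spindle axis 20 mm above the bench; z up, x away from the bowl.
- turn_a (a joint): Spindle angle of hold-down a, rad, counter-clockwise from above positive. Tight at 0 (within 0.06): the toe (74 mm reach, 18 wide) lies 2 mm over the lid. It slackens one way only, by up to 2.3 rad to + or to -, climbing 2.5 mm per rad; the toe is off the lid from 1.2 rad. The other way it stops dead after at most 0.11 rad. Friction 0.06 N m; it stays where left.
- handle_a (a point): Centre of the red bar handle of hold-down a, on the spindle axis, 163 mm above the bench when tight. The bar is 64 mm long (the point's x axis, in line with the toe, which points to -x), 14 mm wide (y) and 26 mm high; the point turns with it.
- post_b: Hold-down b: dark steel post on a square foot, with a spindle, steel toe and red bar handle. Hold-downs a and b look alike: one has an ordinary, one a reverse thread, and nothing shows which. The one 140 mm from the bowl's axis holds the lid; the other, 270 mm from it and farther out, is a spare to be left alone. Origin on the spindle axis 20 mm above the bench; z up, x away from the bowl.
- turn_b (a joint): Spindle angle of hold-down b, rad, counter-clockwise from above positive. Tight at 0 (within 0.06): the toe (74 mm reach, 18 wide) lies 2 mm over the lid. It slackens one way only, by up to 2.3 rad to + or to -, climbing 2.5 mm per rad; the toe is off the lid from 1.2 rad. The other way it stops dead after at most 0.11 rad. Friction 0.06 N m; it stays where left.
- handle_b (a point): Centre of the red bar handle of hold-down b, on the spindle axis, 163 mm above the bench when tight. The bar is 64 mm long (the point's x axis, in line with the toe, which points to -x), 14 mm wide (y) and 26 mm high; the point turns with it.
- buckle_1: Steel harness buckle, a silvery grey ladder frame 52 (its x) x 30 (its y) x 14 mm (its z), 90 g, with slots through it; origin at the centre of its underside. Between two and four of buckle_1 to buckle_4 are present, lying flat on the parts mat.
- buckle_2: Steel harness buckle, a silvery grey ladder frame 52 (its x) x 30 (its y) x 14 mm (its z), 90 g, with slots through it; origin at the centre of its underside. Between two and four of buckle_1 to buckle_4 are present, lying flat on the parts mat.
- buckle_3: Steel harness buckle, a silvery grey ladder frame 52 (its x) x 30 (its y) x 14 mm (its z), 90 g, with slots through it; origin at the centre of its underside. Between two and four of buckle_1 to buckle_4 are present, lying flat on the parts mat.
- buckle_4: Steel harness buckle, a silvery grey ladder frame 52 (its x) x 30 (its y) x 14 mm (its z), 90 g, with slots through it; origin at the centre of its underside. Between two and four of buckle_1 to buckle_4 are present, lying flat on the parts mat.
- plastic_1: Orange plastic buckle of the same shape and size as the steel ones (52 x 30 x 14 mm), on the parts mat; it must stay there.
- plastic_2: Orange plastic buckle of the same shape and size as the steel ones (52 x 30 x 14 mm), on the parts mat; it must stay there.
- cone: Cone of reddish thread, 68 mm across, 125 mm high, standing at the far side; a bystander. Origin at the centre of its underside.
- tin: Tin can, 70 mm across, 90 mm high, standing at the far side; a bystander. Origin at the centre of its underside.
- tape: Yellow roll, 90 mm across, 25 mm high, lying near the robot; a bystander. Origin at the centre of its underside.
- tray: Empty black tray, 100 x 140 x 30 mm, on the robot's left side; a bystander. Origin at the centre of its underside.
Things that resemble listed ones, but are neither listed nor needed, are in the scene too. What is shaped like the buckle_3 but blue is not meant.

How it is judged (in metres and radians):
On the way, in this order (a step that is already met when the one before it is completed fails the run):
1. the hold-down is slackened at least 1.7 rad (about 97 degrees) while the lid still lies on the bowl (((horizontal distance between post_a and bowl below 0.2 m and value of joint turn_a above 1.7 rad) or (horizontal distance between post_b and bowl below 0.2 m and value of joint turn_b below -1.7 rad)) and horizontal distance between lid and bowl below 0.011 m and z of lid in the frame of bowl between 0.08 and 0.089 m and angle between lid's own z axis and vertical below 0.05 rad), for 0.2 s.
2. the lid lies flat and released on the green mat, its centre within 60 mm of the mat's (horizontal distance between lid and lid_mat below 0.06 m and z of lid in the frame of lid_mat below 0.01 m and angle between lid's own z axis and vertical below 0.08 rad and contact force between lid and the fingers below 0.1 N), for 0.3 s.
3. every steel buckle lies in the bowl, with the lid still off (horizontal distance between each of buckle_1, buckle_2, buckle_3, buckle_4 and bowl below 0.085 m and z of each of buckle_1, buckle_2, buckle_3, buckle_4 in the frame of bowl below 0.075 m and horizontal distance between lid and bowl above 0.15 m), for 0.2 s.
4. the lid is seated on the bowl again, over the buckles, before the hold-down is turned back (horizontal distance between lid and bowl below 0.011 m and z of lid in the frame of bowl between 0.08 and 0.089 m and angle between lid's own z axis and vertical below 0.05 rad and horizontal distance between each of buckle_1, buckle_2, buckle_3, buckle_4 and bowl below 0.085 m and z of each of buckle_1, buckle_2, buckle_3, buckle_4 in the frame of bowl below 0.075 m and ((horizontal distance between post_a and bowl below 0.2 m and value of joint turn_a above 1.2 rad) or (horizontal distance between post_b and bowl below 0.2 m and value of joint turn_b below -1.2 rad))), for 0.2 s.
At the end, for the whole second after the job is handed in: Every steel buckle present is inside the bowl; the lid is seated level on the bowl (centre within 11 mm of the bowl's axis, within about 4 mm of its seated height, tilted less than 0.05 rad); the hold-down is back within 0.2 rad of tight; everything is at rest (horizontal distance between each of buckle_1, buckle_2, buckle_3, buckle_4 and bowl below 0.085 m and z of each of buckle_1, buckle_2, buckle_3, buckle_4 in the frame of bowl below 0.075 m and horizontal distance between lid and bowl below 0.011 m and z of lid in the frame of bowl between 0.08 and 0.089 m and angle between lid's own z axis and vertical below 0.05 rad and ((horizontal distance between post_a and bowl below 0.2 m and value of joint turn_a below 0.2 rad) or (horizontal distance between post_b and bowl below 0.2 m and value of joint turn_b above -0.2 rad)) and linear speed of lid below 0.02 m/s and linear speed of each of buckle_1, buckle_2, buckle_3, buckle_4 below 0.03 m/s); the robot touches nothing.
It fails at once if the spare hold-down is turned more than 0.5 rad ((not (horizontal distance between post_a and bowl below 0.2 m) and value of joint turn_a above 0.5 rad) or (not (horizontal distance between post_b and bowl below 0.2 m) and value of joint turn_b below -0.5 rad)).
It fails at once if an orange plastic buckle is moved more than 50 mm from its place (distance of any of plastic_1, plastic_2 from where it was at the start of the episode above 0.05 m).
It fails at once if another thing on the bench (thread cone, tin, yellow roll, tray) is moved more than 40 mm (distance of any of cone, tin, tape, tray from where it was at the start of the episode above 0.04 m).
Of buckle_1, buckle_2, buckle_3, buckle_4 only 2 to 4 are there at a start; the rules pass over those that are not, and their reading is None.
At some moment in a run one of buckle_1, buckle_2, buckle_3, buckle_4 may be knocked a few centimetres aside while the robot is not near it.
Once in a run the grip may slacken for a moment while it holds something.
It also fails if it takes over 210 s, if anything falls off the work surface, if the arm or the gripper's body presses on something with over 40 N, if the wrist force passes 120 N, or if a joint passes its speed limit or range.

## Working session

There is one attempt and no reset: what is moved stays moved. The work goes in short steps, Python scripts to look and compute and a tool call to move; the robot and the scene stay as the last step left them, time stands still between calls to the robot, and variables do not carry over. Pictures are saved under pics/ and viewed, and the job is handed in when it is done.

Besides the shell and the picture viewer there is one more tool, called after "Emit:" by a JSON object that holds its "fn" and its "kwargs". send_rows: Moves the arm, as the interface text tells. Its arguments: {"type":"object","properties":{"steps":{"type":"array"},"grip_force":{"type":"number"}},"required":["steps"]}

```bash
mkdir -p pics; cat > h.py <<'E'
from cell import env
import numpy as np, cv2
from scipy.spatial.transform import Rotation as R
def snap(n,f=None):
    c=env.read_camera(n); 
    if f: cv2.imwrite('pics/'+f,c['pixels'][:,:,::-1])
    return c
def p2w(c,u,v,z):
    x=(u-c['cx'])/c['fx'];y=(v-c['cy'])/c['fy']
    rd=np.hypot(x,y);r=rd
    for _ in range(30): r=rd/(1+c['k1']*r*r)
    s=r/rd if rd>0 else 1
    d=np.array(c['rotation'])@np.array([x*s,-y*s,-1]);p=np.array(c['position'])
    return p+d*(z-p[2])/d[2]
def w2p(c,P):
    q=np.array(c['rotation']).T@(np.array(P)-np.array(c['position']))
    x=q[0]/-q[2];y=-q[1]/-q[2];k=1+c['k1']*(x*x+y*y)
    return np.array([c['fx']*x*k+c['cx'],c['fy']*y*k+c['cy']])
def crop(c,u0,v0,u1,v1,s,f):
    im=c['pixels'][v0:v1,u0:u1,::-1]
    cv2.imwrite('pics/'+f,cv2.resize(im,None,fx=s,fy=s,interpolation=cv2.INTER_CUBIC))
def st():
    o=env.get_obs(); 
    for k in ['time_s','qpos','tool_pos','tool_rot','force','wrist_torque','grip_width']: print(k,np.round(o[k],4))
    return o
E
python3 - <<'E'
from h import *
st();print(env.tcp_to_grasp)
for n in ['scene','top','wrist']:
    c=snap(n,n+'0.png');print(n,c['position'],np.round(c['rotation'],3).tolist(),c['fx'],c['k1'])
E
```

```text
time_s 0.0
qpos [-75.8534  18.4395  -4.0174  83.1751   1.2955  78.5411  -3.2587]
tool_pos [0.1499 0.6319 0.2215]
tool_rot [1.799943e+02 1.105000e-01 7.666630e+01]
force [-0.4432  0.4831  0.1487]
wrist_torque [-0.001  -0.0022 -0.0133]
grip_width 0.087
0.0187
scene [0.84001533 0.54898757 1.00865909] [33.159, -0.737, 145.104] 375.5995229530549 -0.03814619271844321
top [0.33911074 0.07059671 1.39544413] [7.937, -0.111, -88.732] 419.7950166540207 -0.15540060380925627
wrist [0.07153349 0.6510848  0.38446035] [-17.149, 0.109, 76.655] 287.9110621577051 -0.006249573282040881
```

```bash
sed -i "s/    if f: cv2.imwrite('pics/    c['rotation']=R.from_euler('xyz',c['rotation'],degrees=True).as_matrix()\n    if f: cv2.imwrite('pics/" h.py; cat h.py | head -9; ls pics
```

```text
from cell import env
import numpy as np, cv2
from scipy.spatial.transform import Rotation as R
def snap(n,f=None):
    c=env.read_camera(n); 
    c['rotation']=R.from_euler('xyz',c['rotation'],degrees=True).as_matrix()
    if f: cv2.imwrite('pics/'+f,c['pixels'][:,:,::-1])
    return c
def p2w(c,u,v,z):
scene0.png
top0.png
wrist0.png
```

View pics/top0.png

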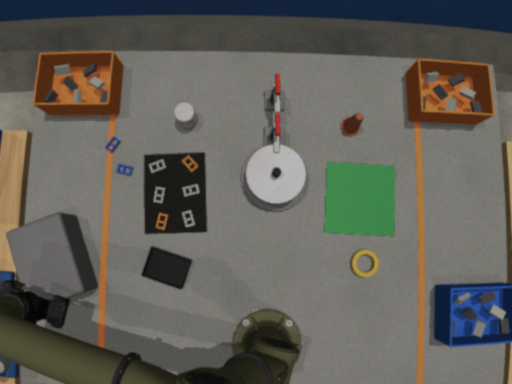

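View pics/scene0.png

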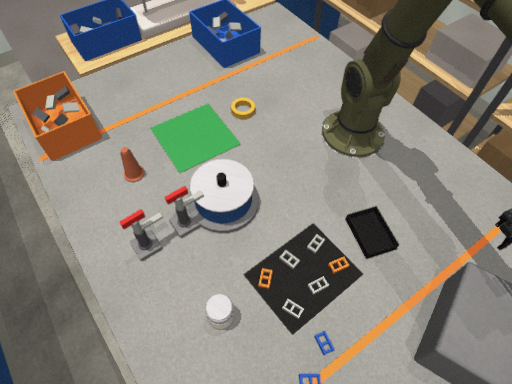

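View pics/wrist0.png

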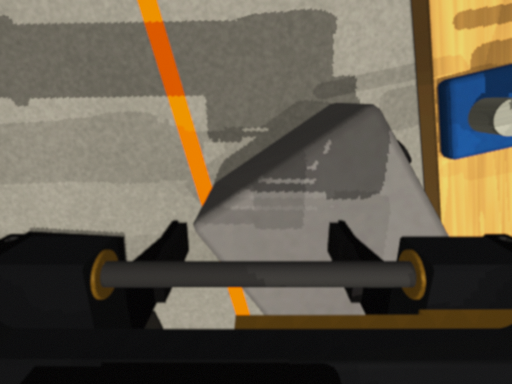

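```bash
python3 - <<'E'
from h import *
c=snap('top')
crop(c,230,60,330,220,5,'t1.png')
c2=cv2
crop(c,135,140,225,240,6,'t2.png')
s=snap('scene'); crop(s,110,150,270,270,5,'s1.png')
for n,u,v,z in [('knob',276,173,.142),('lidcentre',276,174,.102),('h near',277,123,.176),('h far',278,84,.176),('green',360.5,199,.004),('cone',352,123,.06),('base',274,178,.02)]:
    print(n,p2w(c,u,v,z))
E
```

```text
knob [ 0.53940741 -0.01304554  0.142     ]
lidcentre [ 0.5426401  -0.01575407  0.102     ]
h near [ 0.68605933 -0.01208339  0.176     ]
h far [ 0.80999819 -0.01409639  0.176     ]
green [ 0.47952636 -0.30897502  0.004     ]
cone [ 0.72653897 -0.26978358  0.06      ]
base [ 0.5419791  -0.01476157  0.02      ]
```

View pics/t1.png

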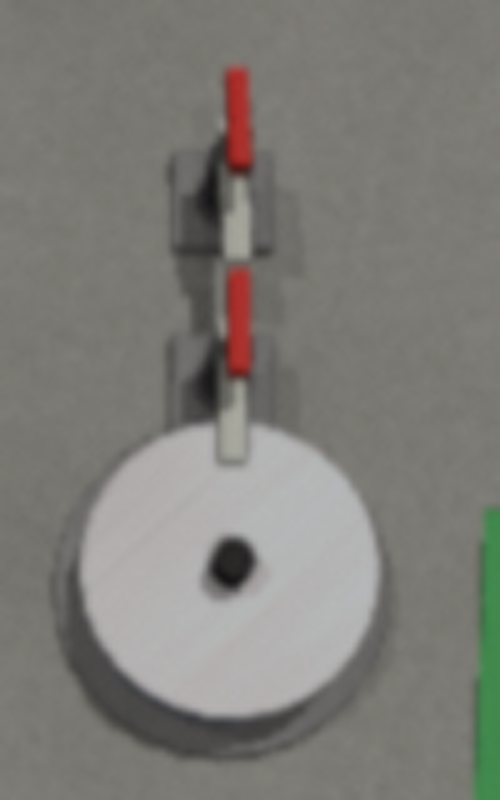

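View pics/t2.png

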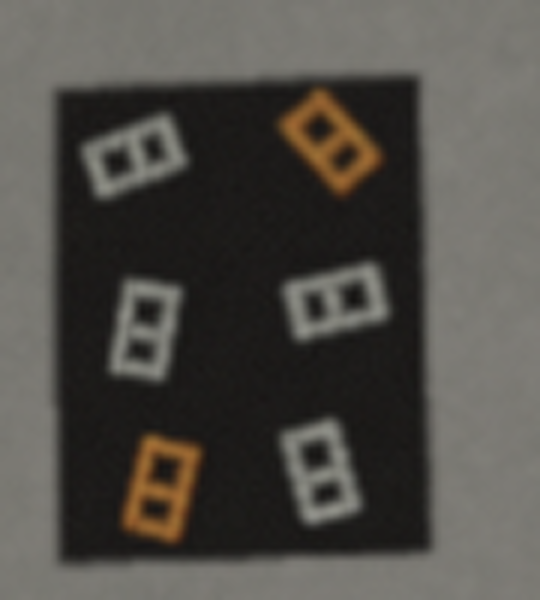

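View pics/s1.png

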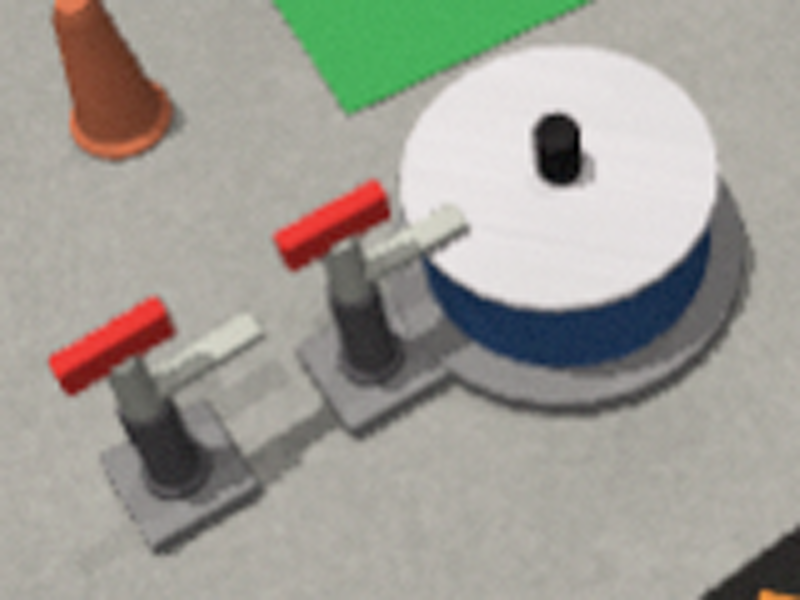

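```bash
cat >> h.py <<'E'
def tgt(x,y,z,yaw,show=True):
    "deltas from measured pose to goal, straight down tool"
    o=env.get_obs();p=np.array(o['tool_pos']);r=R.from_euler('xyz',o['tool_rot'],degrees=True)
    g=R.from_euler('xyz',[180,0,yaw],degrees=True);P=np.array([x,y,z])
    d=np.linalg.norm(P-p);a=np.degrees((r.inv()*g).magnitude())
    n=int(np.ceil(max(d/.2,a/35,1e-6)))
    w=(r.inv()*g).as_rotvec()
    print('at',np.round(p,4),np.round(o['tool_rot'],2),'grip',round(o['grip_width'],4),'d',round(d,3),'a',round(a,1),'F',np.round(o['force'],1))
    for i in range(n):
        ri=r*R.from_rotvec(w*i/n)
        print(f'call{i+1}/{n}', '[[%.4f,%.4f,%.4f],[%.3f,%.3f,%.3f]]'%(*(ri.inv().apply((P-p)/n)),*(w/n)))
E
python3 - <<'E'
from h import *
c=snap('top')
for n,u,v,z in [('knob',276.4,172,.142),('lidcentre',276,173.8,.102),('h near',277.7,124.4,.176),('h far',277.7,83.8,.176)]:
    print(n,p2w(c,u,v,z))
im=c['pixels'];hsv=cv2.cvtColor(im,cv2.COLOR_RGB2HSV)
m=(hsv[:,:,1]>120)&(abs(hsv[:,:,0].astype(int)-62)<15)
m=m.astype(np.uint8); n,l,s,ce=cv2.connectedComponentsWithStats(m);i=1+s[1:,4].argmax()
print('green',p2w(c,*ce[i],.004))
# parts
sub=np.zeros(m.shape,np.uint8);sub[148:236,140:210]=1
g=((im.max(2)>90)&(sub>0))
mm=np.zeros_like(sub);mm[155:232,147:204]=1
b=(g&(mm>0)).astype(np.uint8)
cs,_=cv2.findContours(b,cv2.RETR_EXTERNAL,cv2.CHAIN_APPROX_NONE)
for k in cs:
    if len(k)<20: continue
    (u,v),wh,a=cv2.minAreaRect(k);bx=cv2.boxPoints(((u,v),wh,a))
    W=[p2w(c,*q,.018)[:2] for q in bx]
    e0=W[1]-W[0];e1=W[2]-W[1]
    L=e0 if np.linalg.norm(e0)>np.linalg.norm(e1) else e1
    print('buckle px',round(u),round(v),'steel' if hsv[k[:,0,1],k[:,0,0],1].mean()<80 else 'orange','W',np.round(np.mean(W,0),4),'sz',np.round([np.linalg.norm(e0),np.linalg.norm(e1)],3),'long yaw',round(np.degrees(np.arctan2(L[1],L[0]))%180,1))
s=snap('scene')
print('scene h near',p2w(s,110+331/5,150+224/5,.170),'far',p2w(s,110+112/5,150+346/5,.170),'knobtop',p2w(s,110+557/5,150+128/5,.142))
tgt(.68,-.012,.32,90)
E
```

```text
knob [ 0.54249881 -0.01421965  0.142     ]
lidcentre [ 0.54327176 -0.01574619  0.102     ]
h near [ 0.68176356 -0.01422815  0.176     ]
h far [ 0.81062178 -0.01317243  0.176     ]
green [ 0.47962037 -0.30591513  0.004     ]
buckle px 161 221 orange W [0.3912 0.3535] sz [0.052 0.032] long yaw 169.9
buckle px 188 218 steel W [0.4026 0.2657] sz [0.032 0.052] long yaw 17.4
buckle px 159 194 steel W [0.479  0.3668] sz [0.051 0.03 ] long yaw 172.5
buckle px 191 190 steel W [0.4965 0.2606] sz [0.052 0.031] long yaw 105.4
buckle px 157 166 steel W [0.5755 0.3779] sz [0.052 0.032] long yaw 111.9
buckle px 190 163 orange W [0.5859 0.2672] sz [0.031 0.053] long yaw 46.4
scene h near [ 0.68703912 -0.00747815  0.17      ] far [ 0.81514238 -0.00513436  0.17      ] knobtop [ 0.54463986 -0.01099308  0.142     ]
at [0.1499 0.6323 0.2223] [1.800e+02 2.000e-02 7.667e+01] grip 0.0871 d 0.84 a 13.3 F [0.  0.2 0.1]
call1/5 [[-0.1010,0.1329,-0.0195],[0.000,0.000,-0.047]]
call2/5 [[-0.1070,0.1280,-0.0195],[0.000,0.000,-0.047]]
call3/5 [[-0.1129,0.1229,-0.0195],[0.000,0.000,-0.047]]
call4/5 [[-0.1185,0.1175,-0.0195],[0.000,0.000,-0.047]]
call5/5 [[-0.1238,0.1119,-0.0195],[0.000,0.000,-0.047]]
```

Emit:
{"fn": "send_rows", "kwargs": {"steps": [[[-0.02,0.03,-0.12],[0,0,0],0.087],[[-0.04,0.06,-0.12],[0,0,-0.02],0.087],[[-0.07,0.09,-0.12],[0,0,-0.03],0.087],[[-0.1,0.13,-0.12],[0,0,-0.05],0.087],[[-0.1,0.13,-0.12],[0,0,-0.05],0.087]]}}

```text
time_s: 0.77
tool_pos: [0.2471, 0.5132, 0.3412]
tool_rot: [180.0, -0.1, 79.7]
force: [0.2, 0.3, -0.2]
grip_width: 0.0868
```

```bash
python3 -c "
from h import *
print(env.get_obs()['qpos']);tgt(.672,-.013,.32,90)"
```

```text
[-6.69585645e+01  6.74981626e+00 -6.99405490e-03  8.37122452e+01
 -1.23352550e-04  8.93984367e+01  1.26924974e+01]
at [0.2471 0.5132 0.3412] [ 1.7997e+02 -1.4000e-01  7.9660e+01] grip 0.0868 d 0.677 a 10.3 F [ 0.2  0.3 -0.2]
call1/4 [[-0.1104,0.1281,0.0051],[0.000,-0.001,-0.045]]
call2/4 [[-0.1160,0.1230,0.0052],[0.000,-0.001,-0.045]]
call3/4 [[-0.1214,0.1177,0.0052],[0.000,-0.001,-0.045]]
call4/4 [[-0.1266,0.1121,0.0053],[0.000,-0.001,-0.045]]
```

Emit:
{"fn": "send_rows", "kwargs": {"steps": [[[-0.02,0.025,0],[0,0,-0.01],0.05],[[-0.04,0.05,0],[0,0,-0.02],0.05],[[-0.07,0.08,0],[0,0,-0.03],0.05],[[-0.09,0.105,0.005],[0,0,-0.04],0.05],[[-0.11,0.128,0.005],[0,0,-0.045],0.05]]}}

```text
time_s: 1.18
tool_pos: [0.3537, 0.3801, 0.3342]
tool_rot: [180.0, 0.0, 82.0]
force: [0.4, 1.2, -0.0]
grip_width: 0.0616
```

Emit:
{"fn": "send_rows", "kwargs": {"steps": [[[-0.02,0.025,0],[0,0,-0.01],0.05],[[-0.045,0.05,0],[0,0,-0.02],0.05],[[-0.07,0.075,0],[0,0,-0.03],0.05],[[-0.095,0.1,0.005],[0,0,-0.04],0.05],[[-0.12,0.123,0.005],[0,0,-0.045],0.05]]}}

```text
time_s: 1.6
tool_pos: [0.4585, 0.2448, 0.3291]
tool_rot: [-180.0, 0.0, 84.7]
force: [0.4, -0.3, -0.8]
grip_width: 0.0501
```

Emit:
{"fn": "send_rows", "kwargs": {"steps": [[[-0.02,0.025,0],[0,0,-0.01],0.05],[[-0.045,0.05,0],[0,0,-0.02],0.05],[[-0.07,0.075,0],[0,0,-0.03],0.05],[[-0.095,0.1,0.005],[0,0,-0.04],0.05],[[-0.12,0.118,0.005],[0,0,-0.045],0.05]]}}

```text
time_s: 2.02
tool_pos: [0.5652, 0.1145, 0.3238]
tool_rot: [180.0, 0.0, 87.3]
force: [-0.2, -0.2, -0.5]
grip_width: 0.0498
```

Emit:
{"fn": "send_rows", "kwargs": {"steps": [[[-0.02,0.025,0],[0,0,-0.01],0.05],[[-0.045,0.05,0],[0,0,-0.02],0.05],[[-0.07,0.075,0],[0,0,-0.03],0.05],[[-0.1,0.1,0.005],[0,0,-0.04],0.05],[[-0.126,0.112,0.005],[0,0,-0.045],0.05]]}}

```text
time_s: 2.43
tool_pos: [0.6715, -0.0167, 0.3178]
tool_rot: [-179.9, 0.1, 89.9]
force: [-0.5, 0.1, -0.7]
grip_width: 0.0503
```

```bash
python3 -c "
from h import *
print(env.get_obs()['qpos']);tgt(.68,-.013,.25,90)
c=snap('wrist','w1.png')"
```

```text
[-22.86688449  21.38148155  31.05420992  71.53037267 -10.75522348
  89.97155802  96.28951218]
at [ 0.6715 -0.0167  0.3178] [-1.7995e+02  8.0000e-02  8.9860e+01] grip 0.0503 d 0.068 a 0.2 F [-0.5  0.1 -0.7]
call1/1 [[0.0039,0.0085,0.0678],[-0.001,0.001,-0.002]]
```

View pics/w1.png

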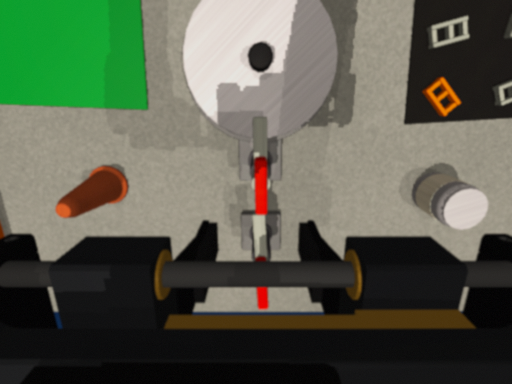

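```bash
python3 -c "
from h import *
c=snap('wrist');crop(c,200,100,330,320,4,'w2.png')
for u,v in [(261,158),(262,213),(261,265),(262,306)]: print(p2w(c,u,v,.176))
print(p2w(c,261,48,.142))"
```

```text
[ 0.65111216 -0.02217918  0.176     ]
[ 0.71455071 -0.02155325  0.176     ]
[ 0.78202763 -0.02323358  0.176     ]
[ 0.8414002  -0.02244131  0.176     ]
[ 0.53823956 -0.02114179  0.142     ]
```

View pics/w2.png

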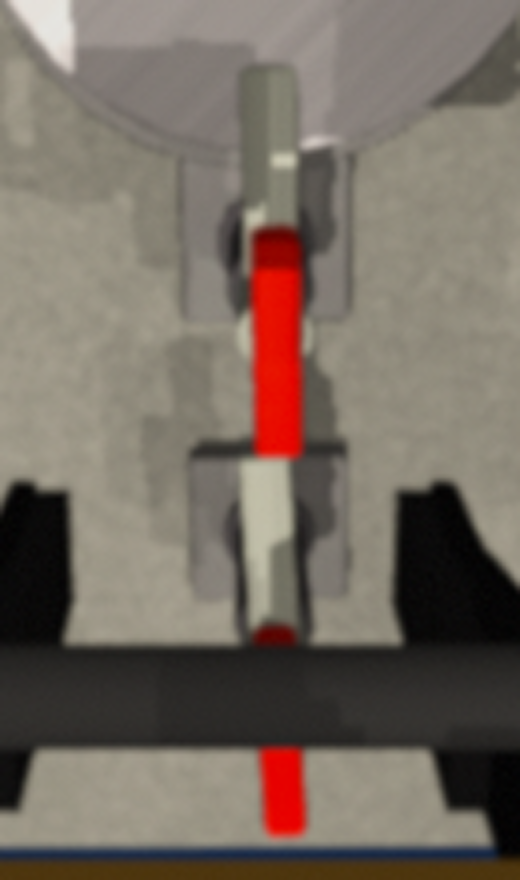

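```bash
python3 -c "
from h import *
c=snap('wrist','w3.png')
for u,v in [(269.3,166.7),(269.3,213.8),]: print(p2w(c,u,v,.176))
tgt(.68,-.013,.25,90);print(c['position'])"
```

```text
[ 0.65975908 -0.01062967  0.176     ]
[ 0.71471089 -0.01065898  0.176     ]
at [ 0.6701 -0.0189  0.3188] [-1.7995e+02  1.2000e-01  8.9500e+01] grip 0.05 d 0.07 a 0.5 F [-0.6  0.7  0.4]
call1/1 [[0.0061,0.0099,0.0688],[-0.001,0.002,-0.009]]
[ 0.59011785 -0.02067275  0.48137097]
```

View pics/w3.png

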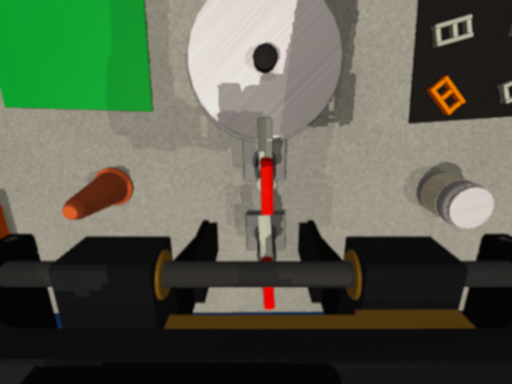

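```bash
python3 -c "
from h import *
tgt(.683,-.0125,.148,90)"
```

```text
at [ 0.6701 -0.0189  0.3188] [-1.7995e+02  1.2000e-01  8.9500e+01] grip 0.05 d 0.171 a 0.5 F [-0.6  0.7  0.4]
call1/1 [[0.0069,0.0130,0.1708],[-0.001,0.002,-0.009]]
```

Emit:
{"fn": "send_rows", "kwargs": {"steps": [[[0.007,0.013,0.03],[0,0,-0.009],0.05],[[0.007,0.013,0.06],[0,0,-0.009],0.05],[[0.007,0.013,0.09],[0,0.002,-0.009],0.05],[[0.007,0.013,0.11],[0,0.002,-0.009],0.05],[[0.007,0.013,0.11],[0,0.002,-0.009],0.05]]}}

```text
time_s: 3.0
tool_pos: [0.6798, -0.0054, 0.2041]
tool_rot: [-179.5, -0.2, 90.5]
force: [-0.9, 0.8, -0.9]
grip_width: 0.0502
```

```bash
python3 -c "
from h import *
c=snap('wrist','w4.png');s=snap('scene');crop(s,80,110,260,270,4,'s2.png')
tgt(.683,-.0125,.148,90)"
```

```text
at [ 0.6826 -0.0063  0.2098] [-1.7996e+02 -1.7000e-01  9.0460e+01] grip 0.0499 d 0.062 a 0.5 F [0.3 0.  0.5]
call1/1 [[-0.0064,0.0004,0.0617],[-0.001,-0.003,0.008]]
```

View pics/w4.png

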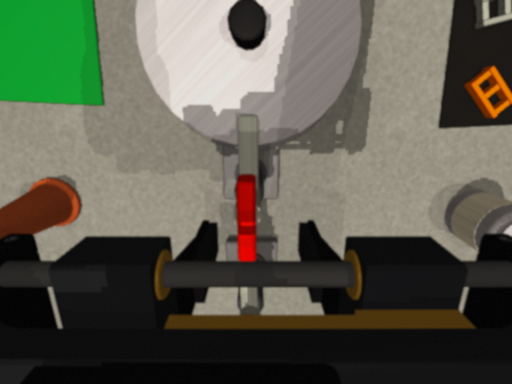

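View pics/s2.png

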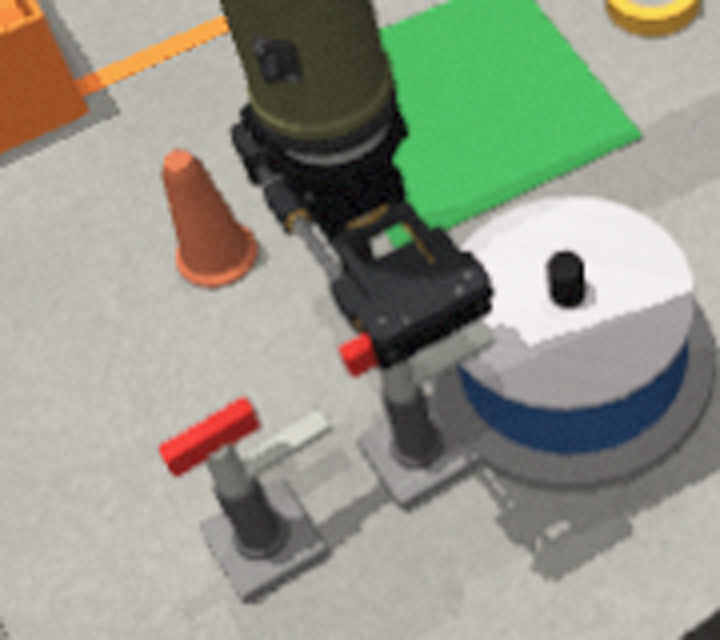

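Emit:
{"fn": "send_rows", "kwargs": {"steps": [[[-0.006,0,0.015],[0,-0.002,0.008],0.05],[[-0.006,0,0.03],[0,-0.002,0.008],0.05],[[-0.006,0,0.045],[0,-0.002,0.008],0.05],[[-0.006,0,0.061],[0,-0.002,0.008],0.05],[[-0.006,0,0.061],[0,-0.002,0.008],0.05]]}}

```text
time_s: 3.52
tool_pos: [0.6825, -0.0129, 0.1479]
tool_rot: [-179.9, -0.0, 89.9]
force: [0.3, 0.6, -0.8]
grip_width: 0.0501
```

Emit:
{"fn": "send_rows", "kwargs": {"steps": [[[0,0,0],[0,0,0],0.03],[[0,0,0],[0,0,0],0.005],[[0,0,0],[0,0,0],0.005],[[0,0,0],[0,0,0],0.005],[[0,0,0],[0,0,0],0.005]], "grip_force": 25}}

```text
time_s: 3.93
tool_pos: [0.6835, -0.0138, 0.1496]
tool_rot: [179.9, -0.0, 89.9]
force: [0.1, 0.7, -1.3]
grip_width: 0.0245
```

```bash
python3 -c "
from h import *
st();tgt(.683,-.0125,.148,90)"
```

```text
time_s 3.9333
qpos [-22.5938  26.486   29.3296  84.2184 -13.2511  72.6503  98.0009]
tool_pos [ 0.6835 -0.0138  0.1496]
tool_rot [ 1.799052e+02 -1.320000e-02  8.990170e+01]
force [ 0.0502  0.6829 -1.2771]
wrist_torque [-0.0015  0.0073  0.0409]
grip_width 0.0245
at [ 0.6835 -0.0138  0.1496] [ 1.7991e+02 -1.0000e-02  8.9900e+01] grip 0.0245 d 0.002 a 0.1 F [ 0.1  0.7 -1.3]
call1/1 [[0.0013,-0.0005,0.0016],[0.002,-0.000,-0.002]]
```

Emit:
{"fn": "send_rows", "kwargs": {"steps": [[[0,0,0],[0,0,0],0.005],[[0,0,0],[0,0,0],0.005],[[0,0,0],[0,0,0],0.005],[[0,0,0],[0,0,0],0.005],[[0,0,0],[0,0,0],0.005]]}}

```text
time_s: 4.35
tool_pos: [0.6834, -0.0138, 0.1492]
tool_rot: [179.9, -0.0, 89.9]
force: [-0.4, -0.2, 4.1]
grip_width: 0.0201
```

Emit:
{"fn": "send_rows", "kwargs": {"steps": [[[0,0,0],[0,0,0.03],0.005],[[0,0,0],[0,0,0.06],0.005],[[0,0,0],[0,0,0.09],0.005],[[0,0,0],[0,0,0.12],0.005],[[0,0,0],[0,0,0.12],0.005]]}}

```text
time_s: 4.77
tool_pos: [0.6834, -0.0137, 0.1491]
tool_rot: [179.9, 0.0, 83.1]
force: [-0.5, -1.0, 5.4]
grip_width: 0.0207
```

```bash
python3 -c "
from h import *
st()"
```

```text
time_s 4.7667
qpos [-23.4957  26.7301  30.5859  84.2758 -13.8654  72.706   91.5662]
tool_pos [ 0.6834 -0.0137  0.1491]
tool_rot [1.799352e+02 5.000000e-04 8.305070e+01]
force [-0.4646 -1.0298  5.4235]
wrist_torque [0.052  0.0044 0.4325]
grip_width 0.0207
```

```bash
python3 -c "
from h import *
c=snap('wrist');crop(c,170,80,350,300,4,'w5.png');s=snap('scene');crop(s,100,140,230,260,5,'s3.png')"
```

```text
(no output)
```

View pics/w5.png

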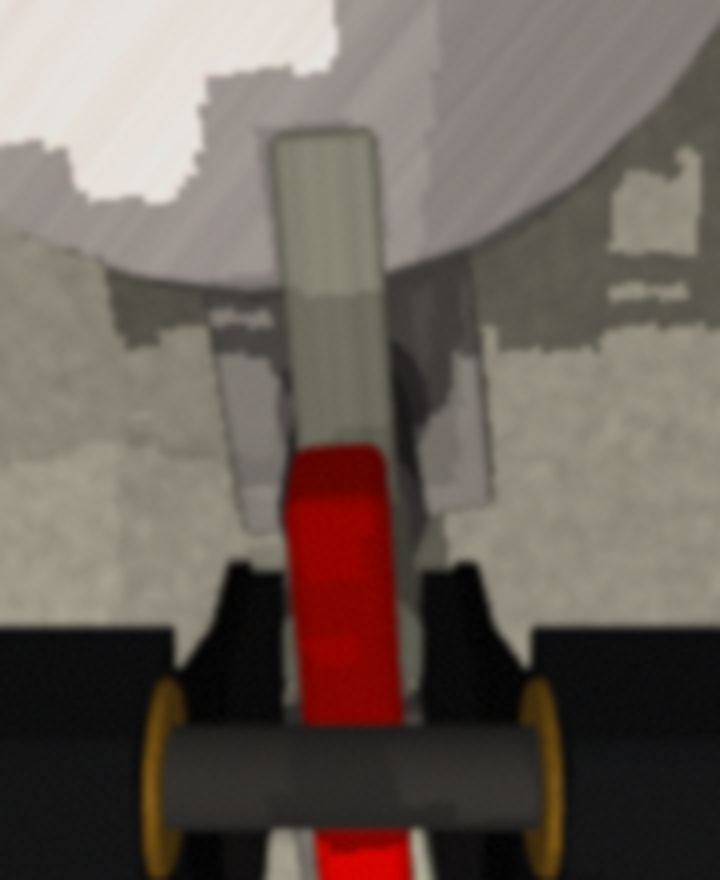

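View pics/s3.png

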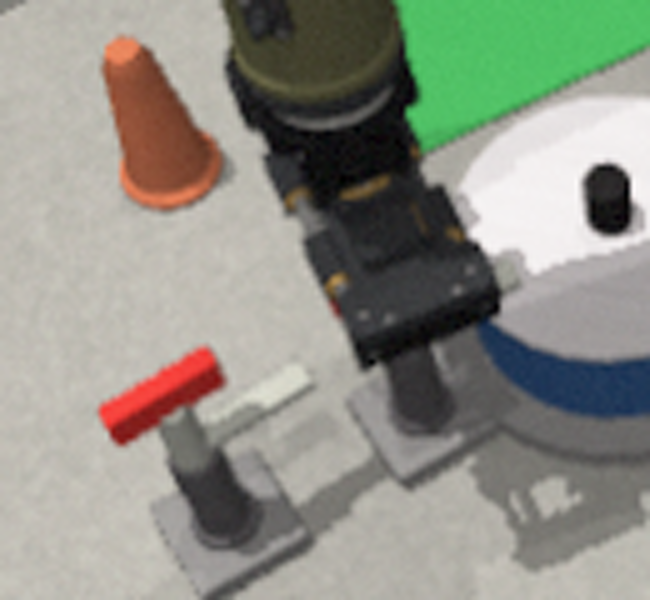

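Emit:
{"fn": "send_rows", "kwargs": {"steps": [[[0,0,0],[0,0,0],0.04],[[0,0,0],[0,0,0],0.04],[[0,0,-0.003],[0,0,-0.06],0.04],[[0,0,-0.007],[0,0,-0.12],0.04],[[0,0,-0.007],[0,0,-0.12],0.04]]}}

```text
time_s: 5.28
tool_pos: [0.6828, -0.014, 0.1552]
tool_rot: [-180.0, 0.0, 90.0]
force: [0.3, 0.7, -1.2]
grip_width: 0.0386
```

Emit:
{"fn": "send_rows", "kwargs": {"steps": [[[0,0,0],[0,0,0],0.002],[[0,0,0],[0,0,0],0.002],[[0,0,0],[0,0,0],0.002],[[0,0,0],[0,0,0],0.002],[[0,0,0],[0,0,0],0.002]]}}

```text
time_s: 5.7
tool_pos: [0.6832, -0.0138, 0.1563]
tool_rot: [180.0, -0.0, 89.9]
force: [-2.0, 0.8, 5.8]
grip_width: 0.0148
```

Emit:
{"fn": "send_rows", "kwargs": {"steps": [[[0,0,0],[0,0,0],0.002],[[0,0,0],[0,0,0],0.002],[[0,0,0],[0,0,0],0.002],[[0,0,0],[0,0,0],0.002],[[0,0,0],[0,0,0],0.002]]}}

```text
time_s: 6.12
tool_pos: [0.6832, -0.0137, 0.1563]
tool_rot: [180.0, -0.0, 89.9]
force: [-1.4, -0.2, 5.7]
grip_width: 0.0138
```

```bash
python3 -c "
from h import *
st()
c=snap('wrist');crop(c,170,80,350,300,4,'w6.png')"
```

```text
time_s 6.1167
qpos [-22.6414  26.2199  29.4177  83.7913 -13.1119  73.3644  97.8904]
tool_pos [ 0.6832 -0.0137  0.1563]
tool_rot [ 1.799547e+02 -1.740000e-02  8.989370e+01]
force [-1.3921 -0.1897  5.7423]
wrist_torque [ 0.0097  0.3787 -0.0218]
grip_width 0.0138
```

View pics/w6.png

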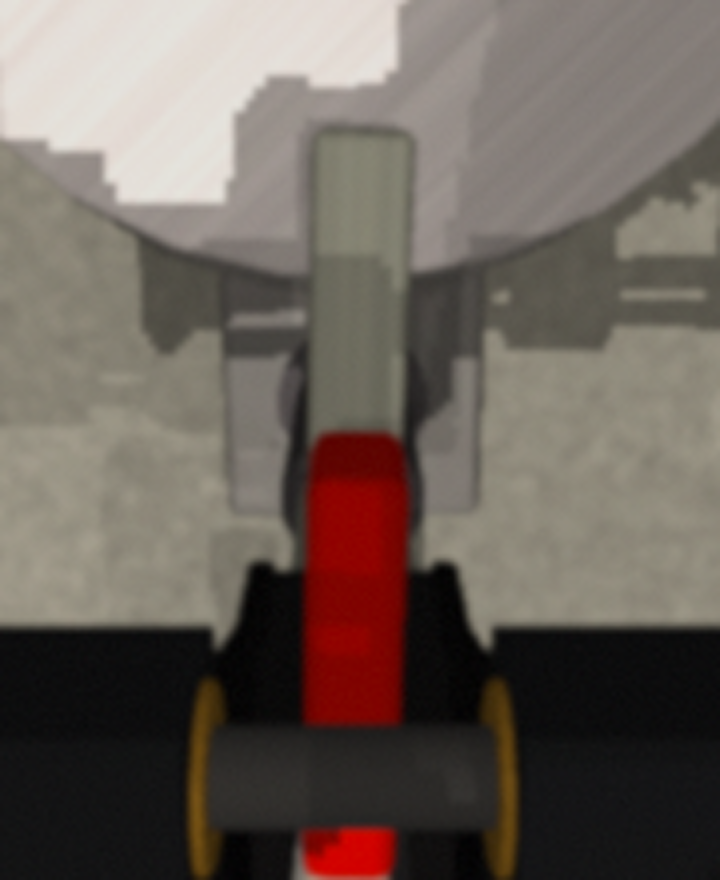

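Now properly on the bar (13.8 mm). Test the clockwise direction gently.

Emit:
{"fn": "send_rows", "kwargs": {"steps": [[[0,0,0],[0,0,0.04],0.002],[[0,0,0],[0,0,0.08],0.002],[[0,0,0],[0,0,0.12],0.002],[[0,0,0],[0,0,0.16],0.002],[[0,0,0],[0,0,0.16],0.002]]}}

```text
time_s: 6.58
tool_pos: [0.6837, -0.0137, 0.1562]
tool_rot: [179.9, 0.0, 80.8]
force: [-0.0, -0.1, 5.3]
grip_width: 0.0154
```

```bash
python3 -c "
from h import *
st()"
```

```text
time_s 6.5833
qpos [-23.8321  26.5156  31.0861  83.8196 -13.8992  73.4022  89.3217]
tool_pos [ 0.6837 -0.0137  0.1562]
tool_rot [1.798875e+02 8.700000e-03 8.079040e+01]
force [-0.0218 -0.1108  5.2867]
wrist_torque [0.0019 0.0348 0.8105]
grip_width 0.0154
```

Emit:
{"fn": "send_rows", "kwargs": {"steps": [[[0,0,0],[0,0,-0.1],0.002],[[0,0,0],[0,0,-0.2],0.002],[[0,0,0],[0,0,-0.3],0.002],[[0,0,0],[0,0,-0.4],0.002],[[0,0,0],[0,0,-0.4],0.002]]}}

```text
time_s: 7.0
tool_pos: [0.6839, -0.0139, 0.157]
tool_rot: [179.8, 0.0, 103.9]
force: [-0.8, 0.1, 6.7]
grip_width: 0.014
```

```bash
python3 -c "
from h import *
st()"
```

```text
time_s 7.0
qpos [-20.8119  25.8037  26.8697  83.6684 -11.9105  73.1914 111.0835]
tool_pos [ 0.6839 -0.0139  0.157 ]
tool_rot [1.798376e+02 6.000000e-04 1.039163e+02]
force [-0.7712  0.1071  6.74  ]
wrist_torque [0.0797 0.1517 0.0137]
grip_width 0.014
```

Emit:
{"fn": "send_rows", "kwargs": {"steps": [[[0,0,0],[0,0,0],0.05],[[0,0,0],[0,0,0],0.05],[[0,0,0],[0,0,0],0.05],[[0,0,-0.025],[0,0,0],0.05],[[0,0,-0.05],[0,0,0],0.05]]}}

```text
time_s: 7.42
tool_pos: [0.6813, -0.0136, 0.2033]
tool_rot: [-179.7, -0.1, 103.7]
force: [1.2, 0.4, 0.4]
grip_width: 0.0394
```

Emit:
{"fn": "send_rows", "kwargs": {"steps": [[[0,0,0],[0,0,0.12],0.05],[[0,0,0],[0,0,0.24],0.05],[[0,0,0],[0,0,0.36],0.05],[[0,0,0],[0,0,0.48],0.05],[[0,0,0],[0,0,0.6],0.05]]}}

```text
time_s: 7.83
tool_pos: [0.6825, -0.0136, 0.2044]
tool_rot: [-179.9, 0.0, 69.0]
force: [-0.0, -0.2, -0.3]
grip_width: 0.05
```

Emit:
{"fn": "send_rows", "kwargs": {"steps": [[[0,0,0],[0,0,0.12],0.05],[[0,0,0],[0,0,0.24],0.05],[[0,0,0],[0,0,0.36],0.05],[[0,0,0],[0,0,0.48],0.05],[[0,0,0],[0,0,0.6],0.05]]}}

```text
time_s: 8.25
tool_pos: [0.6826, -0.0135, 0.2044]
tool_rot: [-179.9, 0.1, 34.6]
force: [1.0, 0.2, 0.5]
grip_width: 0.0499
```

Emit:
{"fn": "send_rows", "kwargs": {"steps": [[[0,0,0],[0,0,0.12],0.05],[[0,0,0],[0,0,0.24],0.05],[[0,0,0],[0,0,0.36],0.05],[[0,0,0],[0,0,0.48],0.05],[[0,0,0],[0,0,0.6],0.05]]}}

```text
time_s: 8.67
tool_pos: [0.6825, -0.0136, 0.2044]
tool_rot: [-180.0, 0.1, 0.2]
force: [-0.5, -0.1, -0.4]
grip_width: 0.0495
```

Emit:
{"fn": "send_rows", "kwargs": {"steps": [[[0,0,0],[0,0,0.12],0.05],[[0,0,0],[0,0,0.24],0.05],[[0,0,0],[0,0,0.36],0.05],[[0,0,0],[0,0,0.48],0.05],[[0,0,0],[0,0,0.6],0.05]]}}

```text
time_s: 9.08
tool_pos: [0.6826, -0.0135, 0.2045]
tool_rot: [180.0, 0.1, -34.2]
force: [0.3, -0.1, 0.0]
grip_width: 0.0505
```

Emit:
{"fn": "send_rows", "kwargs": {"steps": [[[0,0,0],[0,0,0.12],0.05],[[0,0,0],[0,0,0.24],0.05],[[0,0,0],[0,0,0.36],0.05],[[0,0,0],[0,0,0.48],0.05],[[0,0,0],[0,0,0.6],0.05]]}}

```text
time_s: 9.5
tool_pos: [0.6826, -0.0135, 0.2045]
tool_rot: [179.9, 0.0, -68.5]
force: [0.2, -0.3, -0.6]
grip_width: 0.0499
```

```bash
python3 -c "
from h import *
st();tgt(.683,-.0137,.157,-76)
c=snap('wrist','w7.png')"
```

```text
time_s 9.5
qpos [-41.1441  33.344   59.944   80.9649 -28.7136  81.983  -49.9883]
tool_pos [ 0.6826 -0.0135  0.2045]
tool_rot [ 1.799414e+02  4.060000e-02 -6.854210e+01]
force [ 0.1709 -0.3057 -0.5969]
wrist_torque [-0.0341  0.1059  0.0064]
grip_width 0.0499
at [ 0.6826 -0.0135  0.2045] [ 1.7994e+02  4.0000e-02 -6.8540e+01] grip 0.0499 d 0.047 a 7.5 F [ 0.2 -0.3 -0.6]
call1/1 [[0.0004,-0.0003,0.0475],[0.001,0.001,0.130]]
```

View pics/w7.png

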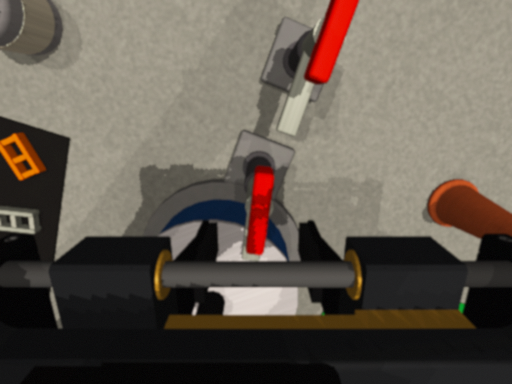

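Emit:
{"fn": "send_rows", "kwargs": {"steps": [[[0,0,0],[0,0,0.065],0.05],[[0,0,0],[0,0,0.13],0.05],[[0,0,0.015],[0,0,0.13],0.05],[[0,0,0.03],[0,0,0.13],0.05],[[0,0,0.047],[0,0,0.13],0.05]]}}

```text
time_s: 9.97
tool_pos: [0.6826, -0.0136, 0.1563]
tool_rot: [180.0, 0.0, -75.5]
force: [0.1, -0.1, -0.2]
grip_width: 0.0502
```

Emit:
{"fn": "send_rows", "kwargs": {"steps": [[[0,0,0],[0,0,0],0.03],[[0,0,0],[0,0,0],0.002],[[0,0,0],[0,0,0],0.002],[[0,0,0],[0,0,0],0.002],[[0,0,0],[0,0,0],0.002]]}}

```text
time_s: 10.38
tool_pos: [0.6835, -0.014, 0.1594]
tool_rot: [-179.9, -0.0, -75.7]
force: [0.3, 0.3, 0.8]
grip_width: 0.0243
```

Emit:
{"fn": "send_rows", "kwargs": {"steps": [[[0,0,0],[0,0,0],0.002],[[0,0,0],[0,0,0],0.002],[[0,0,0],[0,0,0],0.002],[[0,0,0],[0,0,0],0.002],[[0,0,0],[0,0,0],0.002]]}}

```text
time_s: 10.8
tool_pos: [0.6833, -0.014, 0.1591]
tool_rot: [-179.9, -0.0, -75.7]
force: [-0.2, -0.5, 2.6]
grip_width: 0.0139
```

```bash
python3 -c "
from h import *
st()"
```

```text
time_s 10.8
qpos [-41.6107  35.7334  60.176   84.2866 -31.2136  77.9232 -55.3355]
tool_pos [ 0.6833 -0.014   0.1591]
tool_rot [-1.799427e+02 -2.260000e-02 -7.568390e+01]
force [-0.1691 -0.4991  2.645 ]
wrist_torque [-0.1847  0.1566  0.0819]
grip_width 0.0139
```

Emit:
{"fn": "send_rows", "kwargs": {"steps": [[[0,0,0],[0,0,-0.11],0.002],[[0,0,0],[0,0,-0.22],0.002],[[0,0,-0.0005],[0,0,-0.33],0.002],[[0,0,-0.001],[0,0,-0.44],0.002],[[0,0,-0.0015],[0,0,-0.55],0.002]]}}

```text
time_s: 11.22
tool_pos: [0.6836, -0.0144, 0.1605]
tool_rot: [-180.0, -0.1, -43.9]
force: [1.6, -1.5, 0.5]
grip_width: 0.0141
```

Emit:
{"fn": "send_rows", "kwargs": {"steps": [[[0,0,0],[0,0,-0.11],0.002],[[0,0,0],[0,0,-0.22],0.002],[[0,0,-0.0005],[0,0,-0.33],0.002],[[0,0,-0.001],[0,0,-0.44],0.002],[[0,0,-0.0015],[0,0,-0.55],0.002]]}}

```text
time_s: 11.63
tool_pos: [0.6839, -0.0147, 0.1619]
tool_rot: [180.0, -0.2, -12.4]
force: [2.6, -1.3, 0.0]
grip_width: 0.0134
```

```bash
python3 -c "
from h import *
st()"
```

```text
time_s 11.6333
qpos [-34.3501  30.218   47.1691  83.8478 -22.3715  75.5133   2.0593]
tool_pos [ 0.6839 -0.0147  0.1619]
tool_rot [ 1.799738e+02 -1.516000e-01 -1.239870e+01]
force [ 2.5506e+00 -1.2907e+00  2.3000e-03]
wrist_torque [-0.4417 -0.5261 -0.078 ]
grip_width 0.0134
```

Emit:
{"fn": "send_rows", "kwargs": {"steps": [[[0,0,0],[0,0,-0.11],0.002],[[0,0,0],[0,0,-0.22],0.002],[[0,0,-0.0005],[0,0,-0.33],0.002],[[0,0,-0.001],[0,0,-0.44],0.002],[[0,0,-0.0015],[0,0,-0.55],0.002]]}}

```text
time_s: 12.05
tool_pos: [0.6843, -0.0146, 0.1633]
tool_rot: [179.9, -0.2, 19.1]
force: [4.1, -2.1, -1.8]
grip_width: 0.0136
```

Emit:
{"fn": "send_rows", "kwargs": {"steps": [[[0,0,0],[0,0,-0.1],0.002],[[0,0,0],[0,0,-0.18],0.002],[[0,0,0],[0,0,-0.18],0.002],[[0,0,0],[0,0,-0.18],0.002],[[0,0,0],[0,0,-0.18],0.002]]}}

```text
time_s: 12.47
tool_pos: [0.6844, -0.0145, 0.1637]
tool_rot: [179.9, -0.1, 29.0]
force: [4.8, -1.7, 2.0]
grip_width: 0.0138
```

```bash
python3 -c "
from h import *
st()"
```

```text
time_s 12.4667
qpos [-29.1314  27.8482  38.9935  83.5151 -17.7139  74.6742  40.2462]
tool_pos [ 0.6844 -0.0145  0.1637]
tool_rot [ 1.79859e+02 -1.47500e-01  2.90178e+01]
force [ 4.7678 -1.7372  1.9562]
wrist_torque [-0.4314 -1.1442  0.0736]
grip_width 0.0138
```

Emit:
{"fn": "send_rows", "kwargs": {"steps": [[[0,0,0],[0,0,0],0.05],[[0,0,0],[0,0,0],0.05],[[0,0,0],[0,0,0],0.05],[[0,0,-0.025],[0,0,0],0.06],[[0,0,-0.06],[0,0,0],0.06]]}}

```text
time_s: 12.88
tool_pos: [0.6797, -0.0127, 0.219]
tool_rot: [-179.7, 0.5, 29.1]
force: [0.8, -0.0, 0.1]
grip_width: 0.0393
```

```bash
python3 -c "
from h import *
tgt(.5425,-.0145,.25,29);tgt(.5425,-.0145,.25,0)
c=snap('scene','s4.png')"
```

```text
at [ 0.6797 -0.0127  0.219 ] [-179.71    0.5    29.14] grip 0.0393 d 0.141 a 0.6 F [ 0.8 -0.   0.1]
call1/1 [[-0.1210,-0.0654,-0.0297],[-0.005,0.009,0.002]]
at [ 0.6797 -0.0127  0.219 ] [-179.71    0.5    29.14] grip 0.0393 d 0.141 a 29.1 F [ 0.8 -0.   0.1]
call1/1 [[-0.1210,-0.0654,-0.0297],[-0.003,0.010,0.509]]
```

View pics/s4.png

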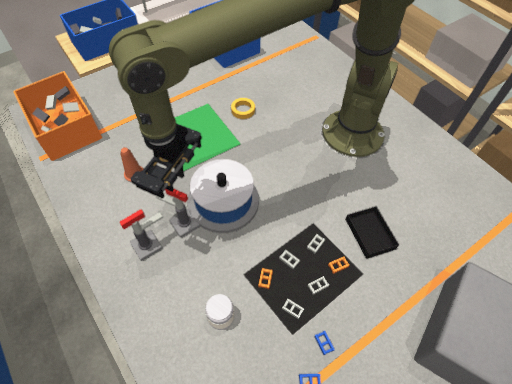

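```bash
python3 -c "
from h import *
tgt(.543,-.014,.23,60)"
```

```text
at [ 0.6843 -0.0135  0.2297] [179.91  -0.27  29.16] grip 0.0433 d 0.141 a 30.8 F [ 2.3 -0.5  6.2]
call1/1 [[-0.1236,-0.0684,-0.0010],[0.003,-0.004,-0.538]]
```

Emit:
{"fn": "send_rows", "kwargs": {"steps": [[[-0.025,-0.014,0],[0,0,-0.1],0.07],[[-0.05,-0.028,0],[0,0,-0.2],0.07],[[-0.08,-0.044,0],[0,0,-0.32],0.07],[[-0.11,-0.06,0],[0,0,-0.43],0.07],[[-0.124,-0.068,0],[0,-0.004,-0.54],0.07]]}}

```text
time_s: 13.35
tool_pos: [0.5373, -0.0153, 0.2223]
tool_rot: [-179.7, 0.3, 60.4]
force: [0.3, 0.0, 0.8]
grip_width: 0.0687
```

```bash
python3 -c "
from h import *
c=snap('wrist','w8.png');tgt(.543,-.014,.16,60);tgt(.543,-.014,.16,60);print(env.get_obs()['qpos'])"
```

```text
at [ 0.5362 -0.0149  0.2226] [-179.62    0.22   60.67] grip 0.0692 d 0.063 a 0.8 F [-2.3  0.1 -1. ]
call1/1 [[0.0043,0.0059,0.0626],[-0.007,0.004,0.012]]
at [ 0.5362 -0.0149  0.2226] [-179.62    0.22   60.67] grip 0.0692 d 0.063 a 0.8 F [-2.3  0.1 -1. ]
call1/1 [[0.0043,0.0059,0.0626],[-0.007,0.004,0.012]]
[-35.84521256   4.92977674  36.91059449 100.15313532  -3.03413867
  76.35892418  62.36966922]
```

View pics/w8.png

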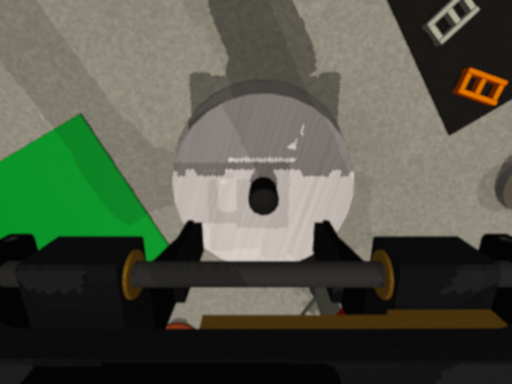

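Emit:
{"fn": "send_rows", "kwargs": {"steps": [[[0.004,0.006,0.02],[-0.007,0.004,0.012],0.07],[[0.004,0.006,0.04],[-0.007,0.004,0.012],0.07],[[0.004,0.006,0.06],[-0.007,0.004,0.012],0.07],[[0.004,0.006,0.062],[-0.007,0.004,0.012],0.07],[[0.004,0.006,0.062],[-0.007,0.004,0.012],0.07]]}}

```text
time_s: 13.82
tool_pos: [0.5476, -0.0144, 0.1598]
tool_rot: [179.8, 0.1, 59.4]
force: [-0.0, 0.0, 1.5]
grip_width: 0.07
```

```bash
python3 -c "
from h import *
c=snap('wrist','w9.png');tgt(.543,-.014,.11,60)
print(p2w(c,260,208,.142),p2w(c,260,194,.142),[w2p(c,[.543,-.014,z]).round(1) for z in (.142,.102)])"
```

```text
at [ 0.5486 -0.0145  0.1611] [1.7969e+02 3.0000e-02 5.9360e+01] grip 0.0696 d 0.051 a 0.7 F [ 0.  -0.2  0.7]
call1/1 [[-0.0024,-0.0054,0.0510],[0.005,0.000,-0.011]]
[ 0.53911557 -0.00723432  0.142     ] [ 0.53058454 -0.00220432  0.142     ] [array([254.3, 217.3]), array([255. , 197.9])]
```

View pics/w9.png

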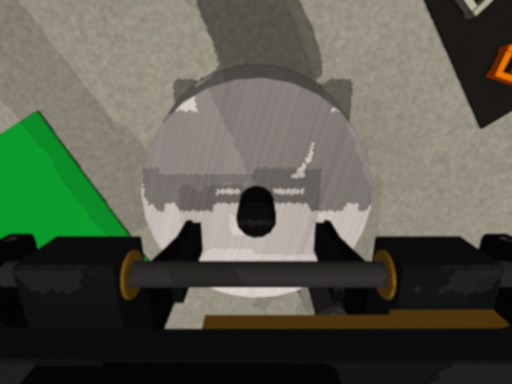

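Emit:
{"fn": "send_rows", "kwargs": {"steps": [[[-0.002,-0.005,0.015],[0.005,0,-0.01],0.07],[[-0.002,-0.005,0.03],[0.005,0,-0.01],0.07],[[-0.002,-0.005,0.045],[0.005,0,-0.01],0.07],[[-0.002,-0.005,0.051],[0.005,0,-0.01],0.07],[[-0.002,-0.005,0.051],[0.005,0,-0.01],0.07]]}}

```text
time_s: 14.28
tool_pos: [0.5434, -0.0139, 0.1097]
tool_rot: [180.0, 0.0, 60.0]
force: [0.0, 0.7, 0.2]
grip_width: 0.07
```

Emit:
{"fn": "send_rows", "kwargs": {"steps": [[[0,0,0],[0,0,0],0.04],[[0,0,0],[0,0,0],0.015],[[0,0,0],[0,0,0],0.015],[[0,0,0],[0,0,0],0.015],[[0,0,0],[0,0,0],0.015]], "grip_force": 35}}

```text
time_s: 14.7
tool_pos: [0.5439, -0.0138, 0.1105]
tool_rot: [179.9, -0.1, 60.0]
force: [-0.2, 0.3, 0.6]
grip_width: 0.0444
```

Emit:
{"fn": "send_rows", "kwargs": {"steps": [[[0,0,0],[0,0,0],0.015],[[0,0,0],[0,0,0],0.015],[[0,0,0],[0,0,0],0.015],[[0,0,0],[0,0,0],0.015],[[0,0,0],[0,0,0],0.015]]}}

```text
time_s: 15.12
tool_pos: [0.5436, -0.0138, 0.11]
tool_rot: [179.9, -0.0, 60.0]
force: [0.4, -0.2, 0.9]
grip_width: 0.0268
```

```bash
python3 -c "
from h import *
st();c=snap('scene');crop(c,110,110,270,230,5,'s5.png')"
```

```text
time_s 15.1167
qpos [-34.0704  11.6599  36.5235 107.4521  -7.733   63.2766  65.3614]
tool_pos [ 0.5436 -0.0138  0.11  ]
tool_rot [ 1.799394e+02 -2.610000e-02  5.999150e+01]
force [ 0.3867 -0.1923  0.9302]
wrist_torque [ 0.0708  0.014  -0.017 ]
grip_width 0.0268
```

View pics/s5.png

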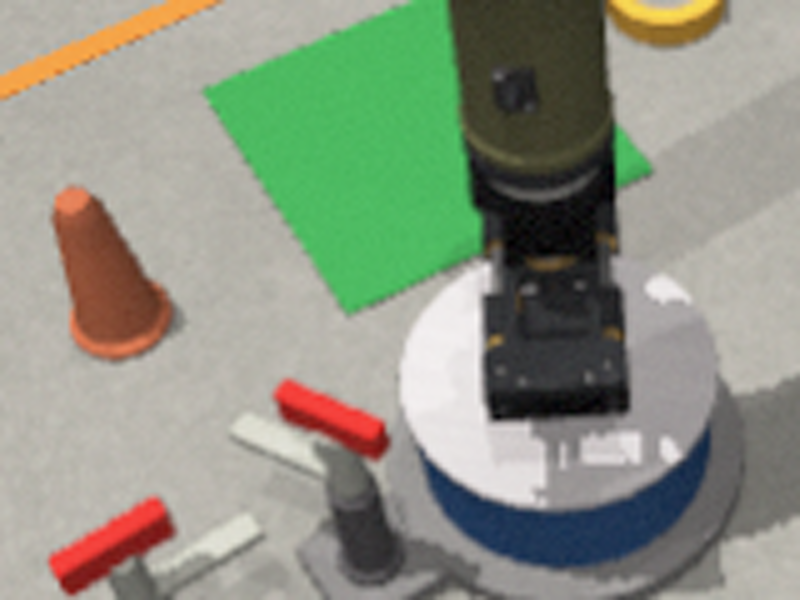

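Emit:
{"fn": "send_rows", "kwargs": {"steps": [[[0,0,-0.02],[0,0,0],0.015],[[0,0,-0.04],[0,0,0],0.015],[[0,0,-0.07],[0,0,0],0.015],[[0,0,-0.1],[0,0,0],0.015],[[0,0,-0.12],[0,0,0],0.015]]}}

```text
time_s: 15.58
tool_pos: [0.5436, -0.0141, 0.2318]
tool_rot: [179.9, -0.1, 60.0]
force: [0.3, -0.5, -3.5]
grip_width: 0.027
```

```bash
python3 -c "
from h import *
c=snap('top');print(p2w(c,365,263,.025))
crop(c,230,60,400,290,3,'t3.png')
tgt(.485,-.306,.2,60)"
```

```text
[ 0.26722452 -0.31733585  0.025     ]
at [ 0.5456 -0.014   0.2354] [179.65  -0.27  59.98] grip 0.0276 d 0.3 a 0.4 F [ 1.7 -0.5  0.7]
call1/2 [[-0.1416,0.0467,0.0173],[0.003,-0.002,-0.000]]
call2/2 [[-0.1416,0.0467,0.0175],[0.003,-0.002,-0.000]]
```

View pics/t3.png

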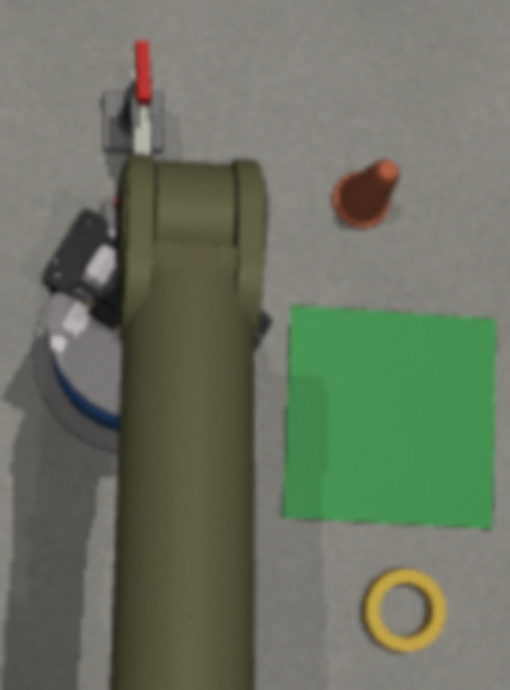

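Emit:
{"fn": "send_rows", "kwargs": {"steps": [[[-0.02,0.007,0],[0,0,0],0.015],[[-0.05,0.016,0],[0,0,0],0.015],[[-0.085,0.028,0],[0,0,0],0.015],[[-0.12,0.04,0.01],[0,0,0],0.015],[[-0.142,0.047,0.017],[0,0,0],0.015]]}}

```text
time_s: 16.05
tool_pos: [0.511, -0.1648, 0.2117]
tool_rot: [180.0, 0.1, 59.8]
force: [-0.1, -0.7, -3.9]
grip_width: 0.027
```

Emit:
{"fn": "send_rows", "kwargs": {"steps": [[[-0.03,0.01,0],[0,0,0],0.015],[[-0.065,0.021,0],[0,0,0],0.015],[[-0.1,0.035,0],[0,0,0],0.015],[[-0.13,0.043,0.01],[0,0,0],0.015],[[-0.142,0.047,0.017],[0,0,0],0.015]]}}

```text
time_s: 16.47
tool_pos: [0.4792, -0.3125, 0.1948]
tool_rot: [180.0, 0.2, 59.6]
force: [-1.1, -0.7, -4.1]
grip_width: 0.0269
```

```bash
python3 -c "
from h import *
c=snap('scene','s6.png')
tgt(.48,-.306,.045,60)"
```

```text
at [ 0.4781 -0.3129  0.1932] [-179.91    0.27   59.52] grip 0.027 d 0.148 a 0.6 F [-0.4 -0.2 -4.2]
call1/1 [[0.0076,-0.0016,0.1482],[-0.002,0.005,-0.008]]
```

View pics/s6.png

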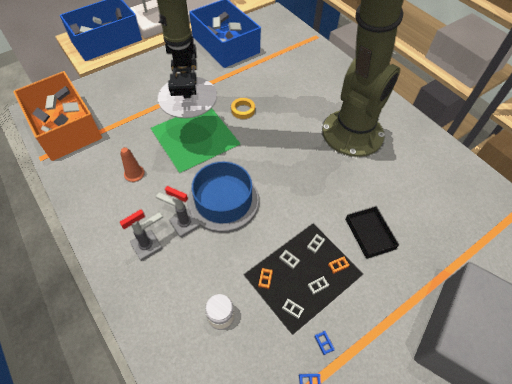

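Lid is held (scene shows it above the mat at ~(187,97)); bowl open. Lower it.

Emit:
{"fn": "send_rows", "kwargs": {"steps": [[[0.002,0,0.03],[0,0,0],0.015],[[0.004,0,0.06],[0,0,-0.004],0.015],[[0.006,0,0.09],[0,0.002,-0.008],0.015],[[0.007,0,0.12],[0,0.003,-0.008],0.015],[[0.007,-0.001,0.145],[0,0.003,-0.008],0.015]]}}

```text
time_s: 16.93
tool_pos: [0.4844, -0.2986, 0.0476]
tool_rot: [-179.9, -0.2, 60.5]
force: [0.9, -0.3, -3.6]
grip_width: 0.0273
```

Emit:
{"fn": "send_rows", "kwargs": {"steps": [[[0,0,0.004],[0,0,0],0.015],[[0,0,0.008],[0,0,0],0.015],[[0,0,0.01],[0,0,0],0.015],[[0,0,0.01],[0,0,0],0.015],[[0,0,0.01],[0,0,0],0.015]]}}

```text
time_s: 17.35
tool_pos: [0.4867, -0.3008, 0.0425]
tool_rot: [179.8, -0.2, 60.5]
force: [0.5, 0.3, -3.7]
grip_width: 0.0273
```

```bash
python3 -c "
from h import *
c=snap('scene');crop(c,130,60,270,200,4,'s7.png')
tgt(.48,-.306,.029,60)"
```

```text
at [ 0.4867 -0.3008  0.0424] [179.79  -0.22  60.46] grip 0.0269 d 0.016 a 0.5 F [ 0.8  0.1 -3.2]
call1/1 [[-0.0079,-0.0033,0.0134],[0.004,-0.004,0.008]]
```

View pics/s7.png

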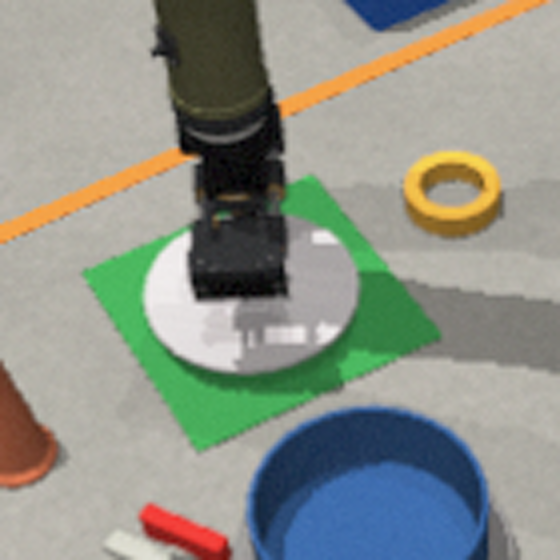

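Emit:
{"fn": "send_rows", "kwargs": {"steps": [[[-0.003,-0.001,0.004],[0,0,0],0.015],[[-0.006,-0.002,0.008],[0,0,0],0.015],[[-0.007,-0.003,0.011],[0.004,-0.003,0.006],0.015],[[-0.007,-0.003,0.013],[0.004,-0.003,0.006],0.015],[[-0.007,-0.003,0.014],[0.004,-0.003,0.006],0.015]]}}

```text
time_s: 17.82
tool_pos: [0.4786, -0.3054, 0.0289]
tool_rot: [-179.7, -0.1, 60.0]
force: [-9.6, 5.5, 23.5]
grip_width: 0.027
```

```bash
python3 -c "
from h import *
tgt(.48,-.306,.029,60)"
```

```text
at [ 0.4786 -0.3054  0.0289] [-1.797e+02 -6.000e-02  6.004e+01] grip 0.027 d 0.002 a 0.3 F [-9.6  5.5 23.5]
call1/1 [[0.0002,0.0015,-0.0001],[-0.005,-0.001,0.001]]
```

Emit:
{"fn": "send_rows", "kwargs": {"steps": [[[0,0,-0.002],[0,0,0],0.015],[[0,0,-0.002],[0,0,0],0.05],[[0,0,-0.002],[0,0,0],0.07],[[0,0,-0.002],[0,0,0],0.07],[[0,0,-0.002],[0,0,0],0.07]]}}

```text
time_s: 18.23
tool_pos: [0.4799, -0.3048, 0.0289]
tool_rot: [-179.8, -0.0, 60.1]
force: [0.1, -0.1, 0.1]
grip_width: 0.0463
```

Emit:
{"fn": "send_rows", "kwargs": {"steps": [[[0,0,0],[0,0,0],0.07],[[0,0,-0.02],[0,0,0],0.07],[[0,0,-0.06],[0,0,0],0.07],[[0,0,-0.1],[0,0,0],0.07],[[0,0,-0.14],[0,0,0],0.07]]}}

```text
time_s: 18.65
tool_pos: [0.4793, -0.305, 0.1702]
tool_rot: [-179.8, 0.0, 60.1]
force: [1.7, -0.0, 0.1]
grip_width: 0.069
```

Emit:
{"fn": "send_rows", "kwargs": {"steps": [[[0,0,-0.03],[0,0,0],0.07],[[0,0,-0.06],[0,0,0],0.07],[[0,0,-0.08],[0,0,0],0.07],[[0,0,-0.08],[0,0,0],0.07],[[0,0,-0.08],[0,0,0],0.07]]}}

```text
time_s: 19.07
tool_pos: [0.4808, -0.3055, 0.2499]
tool_rot: [-180.0, -0.1, 60.1]
force: [0.6, 0.6, -0.5]
grip_width: 0.0698
```

```bash
python3 -c "
from h import *
st();c=snap('wrist','w10.png');s=snap('scene','s8.png')
c=snap('top');im=c['pixels'];hsv=cv2.cvtColor(im,cv2.COLOR_RGB2HSV)
sub=np.zeros(im.shape[:2],np.uint8)
mm=sub.copy();mm[155:232,147:204]=1
b=((im.max(2)>90)&(mm>0)).astype(np.uint8)
cs,_=cv2.findContours(b,cv2.RETR_EXTERNAL,cv2.CHAIN_APPROX_NONE)
for k in cs:
    if len(k)<20: continue
    (u,v),wh,a=cv2.minAreaRect(k);W=[p2w(c,*q,.018)[:2] for q in cv2.boxPoints(((u,v),wh,a))]
    print(round(u),round(v),np.mean(W,0).round(4))
"
```

```text
time_s 19.0667
qpos [-15.1475  10.2047  51.1322  94.0705  -8.1182  79.6295  97.1261]
tool_pos [ 0.4808 -0.3055  0.2499]
tool_rot [-1.799639e+02 -5.990000e-02  6.011180e+01]
force [ 0.6012  0.6198 -0.4817]
wrist_torque [-0.0351  0.0157  0.0087]
grip_width 0.0698
161 221 [0.3914 0.3534]
188 218 [0.4022 0.2657]
159 194 [0.4787 0.367 ]
191 190 [0.4968 0.2608]
157 166 [0.5759 0.3781]
190 163 [0.5865 0.2678]
```

View pics/w10.png

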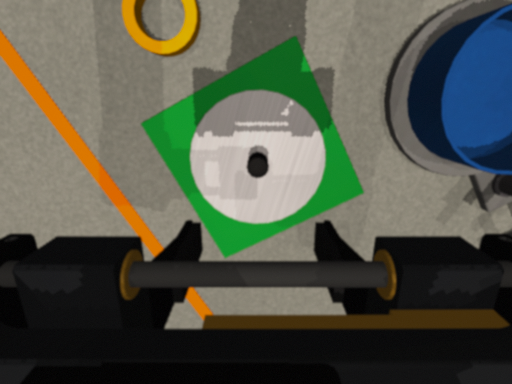

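View pics/s8.png

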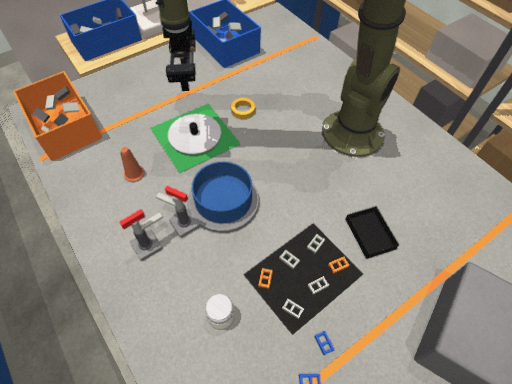

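```bash
python3 -c "
from h import *
tgt(.4968,.2608,.16,15.4)"
```

```text
at [ 0.4795 -0.3046  0.2475] [-179.69    0.     60.11] grip 0.0696 d 0.572 a 44.7 F [-0.4  0.5 -0.1]
call1/3 [[0.1663,-0.0888,0.0296],[-0.002,0.001,0.260]]
call2/3 [[0.1378,-0.1286,0.0296],[-0.002,0.001,0.260]]
call3/3 [[0.1001,-0.1598,0.0294],[-0.002,0.001,0.260]]
```

Emit:
{"fn": "send_rows", "kwargs": {"steps": [[[0.03,-0.016,0],[0,0,0.05],0.055],[[0.065,-0.035,0],[0,0,0.1],0.055],[[0.1,-0.053,0],[0,0,0.15],0.055],[[0.135,-0.07,0],[0,0,0.2],0.055],[[0.166,-0.089,0],[0,0,0.26],0.055]]}}

```text
time_s: 19.63
tool_pos: [0.4851, -0.1143, 0.2479]
tool_rot: [-179.8, 0.1, 45.1]
force: [0.6, 0.1, 0.5]
grip_width: 0.0561
```

Emit:
{"fn": "send_rows", "kwargs": {"steps": [[[0.028,-0.026,0],[0,0,0.05],0.055],[[0.055,-0.052,0],[0,0,0.1],0.055],[[0.083,-0.077,0.01],[0,0,0.15],0.055],[[0.11,-0.103,0.02],[0,0,0.2],0.055],[[0.138,-0.129,0.03],[0,0,0.26],0.055]]}}

```text
time_s: 20.05
tool_pos: [0.4903, 0.0735, 0.218]
tool_rot: [-179.8, 0.2, 30.2]
force: [0.8, -0.3, 0.2]
grip_width: 0.0552
```

Emit:
{"fn": "send_rows", "kwargs": {"steps": [[[0.02,-0.032,0.006],[0,0,0.05],0.055],[[0.04,-0.064,0.012],[0,0,0.1],0.055],[[0.06,-0.096,0.02],[0,0,0.15],0.055],[[0.08,-0.128,0.03],[0,0,0.2],0.055],[[0.1,-0.16,0.045],[0,0,0.26],0.055]]}}

```text
time_s: 20.47
tool_pos: [0.4964, 0.2623, 0.1738]
tool_rot: [-179.9, 0.1, 15.3]
force: [1.1, 0.3, -0.1]
grip_width: 0.0548
```

```bash
python3 -c "
from h import *
c=snap('wrist','w11.png')
tgt(.4968,.2608,.10,15.4);print(w2p(c,[.4968,.2608,.018]))"
```

```text
at [0.4928 0.2713 0.1695] [-179.71    0.37   15.66] grip 0.055 d 0.07 a 0.5 F [-1.7  7.3 -1.6]
call1/1 [[0.0015,0.0116,0.0694],[-0.005,0.006,0.005]]
[257.50502684 175.3902723 ]
```

View pics/w11.png

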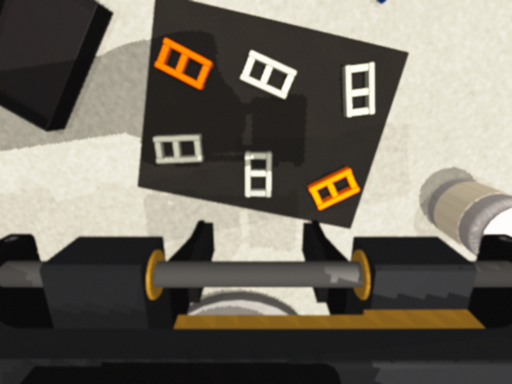

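Emit:
{"fn": "send_rows", "kwargs": {"steps": [[[0.001,0.011,0.02],[-0.005,0.005,0.005],0.055],[[0.001,0.011,0.045],[-0.005,0.005,0.005],0.055],[[0.001,0.011,0.07],[-0.005,0.005,0.005],0.055],[[0.001,0.011,0.09],[-0.005,0.005,0.005],0.055],[[0.001,0.011,0.1],[-0.005,0.005,0.005],0.055]]}}

```text
time_s: 20.93
tool_pos: [0.4977, 0.2487, 0.0706]
tool_rot: [179.7, 0.2, 15.1]
force: [0.3, 0.3, 0.3]
grip_width: 0.0549
```

```bash
python3 -c "
from h import *
c=snap('wrist','w12.png')
tgt(.4968,.2608,.007,15.4);print(w2p(c,[.4968,.2608,.018]))"
```

```text
at [0.4974 0.2485 0.07  ] [179.68   0.27  15.14] grip 0.0551 d 0.064 a 0.5 F [ 0.2 -1.  -1.1]
call1/1 [[0.0029,-0.0124,0.0629],[0.006,0.005,-0.005]]
[260.0128861  191.14381279]
```

View pics/w12.png

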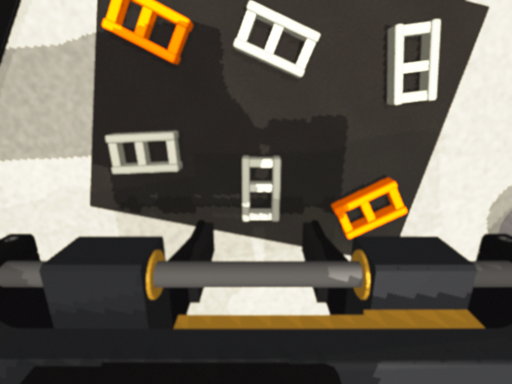

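Emit:
{"fn": "send_rows", "kwargs": {"steps": [[[0.002,-0.006,0.01],[0.005,0.004,-0.005],0.055],[[0.003,-0.011,0.025],[0.005,0.004,-0.005],0.055],[[0.003,-0.011,0.04],[0.005,0.004,-0.005],0.055],[[0.003,-0.011,0.055],[0.005,0.004,-0.005],0.055],[[0.003,-0.011,0.06],[0.005,0.004,-0.005],0.055]]}}

```text
time_s: 21.4
tool_pos: [0.5, 0.262, 0.0135]
tool_rot: [-179.9, -0.3, 15.5]
force: [-0.5, 0.7, -0.3]
grip_width: 0.0549
```

Emit:
{"fn": "send_rows", "kwargs": {"steps": [[[0,0,0],[0,0,0],0.055],[[0,0,0],[0,0,0],0.055],[[0,0,0],[0,0,0],0.055],[[0,0,0],[0,0,0],0.055],[[0,0,0],[0,0,0],0.055]]}}

```text
time_s: 21.82
tool_pos: [0.5013, 0.2622, 0.0158]
tool_rot: [-179.8, -0.5, 15.4]
force: [-1.0, -0.2, 0.3]
grip_width: 0.0552
```

```bash
python3 -c "
from h import *
tgt(.4968,.2608,.006,15.4)"
```

```text
at [0.5013 0.2622 0.0158] [-179.83   -0.5    15.41] grip 0.0552 d 0.011 a 0.5 F [-1.  -0.2  0.3]
call1/1 [[-0.0048,0.0001,0.0097],[-0.003,-0.009,0.000]]
```

Emit:
{"fn": "send_rows", "kwargs": {"steps": [[[-0.004,0,0.005],[-0.003,-0.008,0],0.055],[[-0.004,0,0.009],[-0.003,-0.008,0],0.055],[[-0.004,0,0.009],[-0.003,-0.008,0],0.055],[[-0.004,0,0.009],[-0.003,-0.008,0],0.02],[[-0.004,0,0.009],[-0.003,-0.008,0],0.02]], "grip_force": 30}}

```text
time_s: 22.23
tool_pos: [0.4968, 0.2607, 0.0056]
tool_rot: [179.9, 0.1, 15.4]
force: [-0.6, -0.1, 1.1]
grip_width: 0.0479
```

Emit:
{"fn": "send_rows", "kwargs": {"steps": [[[0,0,0],[0,0,0],0.015],[[0,0,0],[0,0,0],0.015],[[0,0,0],[0,0,0],0.015],[[0,0,0],[0,0,0],0.015],[[0,0,0],[0,0,0],0.015]]}}

```text
time_s: 22.65
tool_pos: [0.497, 0.2608, 0.0059]
tool_rot: [180.0, 0.0, 15.4]
force: [0.2, 0.3, 0.7]
grip_width: 0.0298
```

```bash
python3 -c "
from h import *
tgt(.514,-.038,.15,80)"
```

```text
at [0.497  0.2608 0.0059] [1.7996e+02 4.0000e-02 1.5420e+01] grip 0.0298 d 0.332 a 64.6 F [0.2 0.3 0.7]
call1/2 [[-0.0316,0.1463,-0.0719],[0.000,0.000,-0.564]]
call2/2 [[-0.1048,0.1068,-0.0720],[0.000,0.000,-0.564]]
```

Emit:
{"fn": "send_rows", "kwargs": {"steps": [[[0,0,-0.02],[0,0,0],0.015],[[0,0,-0.05],[0,0,0],0.015],[[0,0,-0.09],[0,0,0],0.015],[[0,0,-0.12],[0,0,0],0.015],[[0,0,-0.15],[0,0,0],0.015]]}}

```text
time_s: 23.07
tool_pos: [0.497, 0.2607, 0.1576]
tool_rot: [180.0, 0.0, 15.4]
force: [-0.5, -0.4, -1.8]
grip_width: 0.0298
```

```bash
python3 -c "
from h import *
c=snap('wrist','w13.png')
tgt(.514,-.038,.16,80)"
```

```text
at [0.5002 0.2625 0.164 ] [-179.82   -0.49   15.39] grip 0.03 d 0.301 a 64.6 F [1.9 1.2 3.1]
call1/2 [[-0.0332,0.1467,0.0012],[0.001,-0.005,-0.564]]
call2/2 [[-0.1065,0.1062,0.0014],[0.001,-0.005,-0.564]]
```

View pics/w13.png

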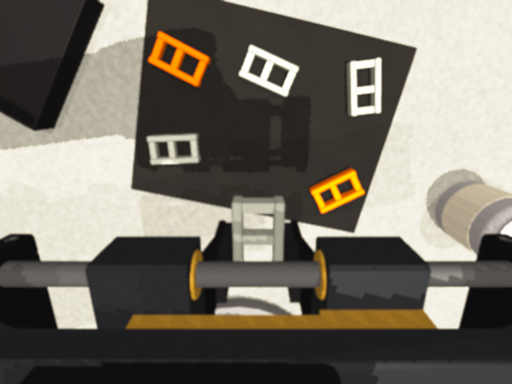

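Emit:
{"fn": "send_rows", "kwargs": {"steps": [[[-0.006,0.03,0],[0,0,-0.11],0.015],[[-0.012,0.06,0],[0,0,-0.22],0.015],[[-0.02,0.09,0],[0,0,-0.33],0.015],[[-0.026,0.12,0],[0,0,-0.45],0.015],[[-0.033,0.147,0],[0,-0.005,-0.56],0.015]]}}

```text
time_s: 23.53
tool_pos: [0.504, 0.1082, 0.1557]
tool_rot: [-179.9, 0.3, 47.8]
force: [0.1, 0.3, -0.6]
grip_width: 0.0298
```

Emit:
{"fn": "send_rows", "kwargs": {"steps": [[[-0.02,0.02,0],[0,0,-0.11],0.015],[[-0.04,0.04,0],[0,0,-0.22],0.015],[[-0.065,0.065,0],[0,0,-0.33],0.015],[[-0.09,0.09,0],[0,0,-0.45],0.015],[[-0.106,0.106,0],[0,-0.003,-0.56],0.015]]}}

```text
time_s: 23.95
tool_pos: [0.5103, -0.0431, 0.1563]
tool_rot: [-179.7, 0.5, 79.7]
force: [1.0, -0.2, -0.7]
grip_width: 0.0294
```

```bash
python3 -c "
from h import *
s=snap('scene')
tgt(.514,-.038,.056,80)"
```

```text
at [ 0.5103 -0.0483  0.1565] [-179.78    0.63   79.85] grip 0.0297 d 0.101 a 0.7 F [ 0.3 -6.  -0.9]
call1/1 [[0.0119,0.0022,0.1004],[-0.004,0.011,-0.003]]
```

Emit:
{"fn": "send_rows", "kwargs": {"steps": [[[0.006,0.001,0.02],[0,0.005,0],0.015],[[0.008,0.002,0.045],[0,0.005,0],0.015],[[0.008,0.002,0.07],[0,0.005,0],0.015],[[0.008,0.002,0.09],[0,0.005,0],0.015],[[0.008,0.002,0.1],[0,0.005,0],0.015]]}}

```text
time_s: 24.42
tool_pos: [0.5114, -0.0322, 0.0535]
tool_rot: [-179.5, 0.2, 79.6]
force: [-0.8, 0.3, 0.1]
grip_width: 0.0296
```

Emit:
{"fn": "send_rows", "kwargs": {"steps": [[[0,0,0],[0,0,0],0.015],[[0,0,0],[0,0,0],0.05],[[0,0,0],[0,0,0],0.05],[[0,0,0],[0,0,0],0.05],[[0,0,0],[0,0,0],0.05]]}}

```text
time_s: 24.83
tool_pos: [0.5147, -0.0324, 0.0577]
tool_rot: [-179.8, 0.1, 79.6]
force: [-0.6, -0.1, -0.6]
grip_width: 0.0466
```

Emit:
{"fn": "send_rows", "kwargs": {"steps": [[[0,0,-0.02],[0,0,0],0.05],[[0,0,-0.05],[0,0,0],0.05],[[0,0,-0.08],[0,0,0],0.05],[[0,0,-0.1],[0,0,0],0.055],[[0,0,-0.1],[0,0,0],0.055]]}}

```text
time_s: 25.25
tool_pos: [0.5177, -0.0325, 0.1619]
tool_rot: [179.8, -0.1, 79.6]
force: [1.2, -0.3, 0.1]
grip_width: 0.0536
```

```bash
cat >> h.py <<'E'
def buckles():
    c=snap('top');im=c['pixels'];hsv=cv2.cvtColor(im,cv2.COLOR_RGB2HSV)
    mm=np.zeros(im.shape[:2],np.uint8);mm[154:233,146:205]=1
    b=((im.max(2)>90)&(mm>0)).astype(np.uint8)
    cs,_=cv2.findContours(b,cv2.RETR_EXTERNAL,cv2.CHAIN_APPROX_NONE)
    for k in cs:
        if len(k)<20: continue
        (u,v),wh,a=cv2.minAreaRect(k);W=[p2w(c,*q,.018)[:2] for q in cv2.boxPoints(((u,v),wh,a))]
        e0=W[1]-W[0];e1=W[2]-W[1];L=e0 if np.linalg.norm(e0)>np.linalg.norm(e1) else e1
        print(round(u),round(v),'steel' if hsv[k[:,0,1],k[:,0,0],1].mean()<80 else 'orange',np.mean(W,0).round(4),np.round([np.linalg.norm(e0),np.linalg.norm(e1)],3),round(np.degrees(np.arctan2(L[1],L[0]))%180,1))
    return c
E
python3 -c "
from h import *
s=snap('scene');crop(s,150,130,390,330,3,'s9.png')
buckles()
tgt(.4022,.2657,.15,107.4)"
```

```text
161 221 orange [0.3914 0.3534] [0.053 0.033] 168.3
188 218 steel [0.4025 0.2656] [0.032 0.052] 18.1
159 195 steel [0.4784 0.367 ] [0.052 0.031] 173.3
157 166 steel [0.5757 0.378 ] [0.054 0.032] 111.9
190 163 orange [0.5865 0.2678] [0.033 0.055] 42.7
at [ 0.515  -0.0322  0.1577] [-1.7987e+02  4.0000e-02  7.9590e+01] grip 0.0545 d 0.319 a 27.8 F [-0.2  0.2 -0.4]
call1/2 [[0.1363,-0.0824,0.0039],[-0.001,0.000,-0.243]]
call2/2 [[0.1521,-0.0472,0.0039],[-0.001,0.000,-0.243]]
```

View pics/s9.png

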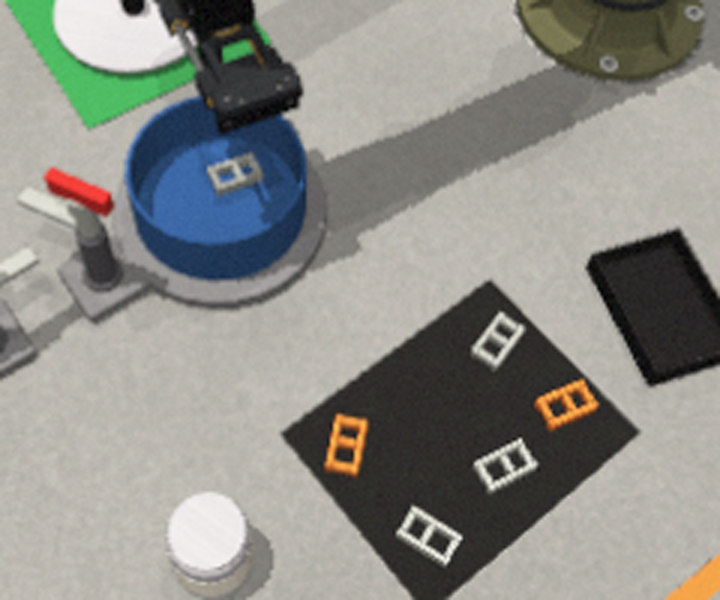

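Emit:
{"fn": "send_rows", "kwargs": {"steps": [[[0.03,-0.018,0],[0,0,-0.05],0.055],[[0.06,-0.036,0],[0,0,-0.1],0.055],[[0.09,-0.055,0],[0,0,-0.15],0.055],[[0.115,-0.07,0],[0,0,-0.2],0.055],[[0.136,-0.082,0.004],[0,0,-0.243],0.055]]}}

```text
time_s: 25.77
tool_pos: [0.4564, 0.1185, 0.1518]
tool_rot: [-179.6, 0.0, 93.8]
force: [0.4, -0.6, -0.1]
grip_width: 0.0549
```

Emit:
{"fn": "send_rows", "kwargs": {"steps": [[[0.035,-0.011,0],[0,0,-0.06],0.055],[[0.07,-0.022,0],[0,0,-0.12],0.055],[[0.11,-0.034,0.02],[0,0,-0.18],0.055],[[0.145,-0.045,0.04],[0,0,-0.243],0.055],[[0.152,-0.047,0.06],[0,0,-0.243],0.055]]}}

```text
time_s: 26.18
tool_pos: [0.3983, 0.2707, 0.0915]
tool_rot: [-179.7, -0.2, 108.0]
force: [0.6, 0.7, 0.3]
grip_width: 0.0548
```

Emit:
{"fn": "send_rows", "kwargs": {"steps": [[[0,0,0],[0,0,0],0.055],[[0,0,0],[0,0,0],0.055],[[0,0,0],[0,0,0],0.055],[[0,0,0],[0,0,0],0.055],[[0,0,0],[0,0,0],0.055]]}}

```text
time_s: 26.6
tool_pos: [0.4028, 0.2642, 0.0936]
tool_rot: [-179.8, -0.1, 107.3]
force: [0.6, -0.2, -0.3]
grip_width: 0.055
```

```bash
python3 -c "
from h import *
c=snap('wrist','w14.png')
tgt(.4025,.2657,.006,107.7);print(w2p(c,[.4025,.2657,.018]),env.get_obs()['qpos'])"
```

```text
at [0.4027 0.2643 0.0936] [-1.7979e+02 -6.0000e-02  1.0730e+02] grip 0.0551 d 0.088 a 0.5 F [-0.2 -0.2 -0.5]
call1/1 [[0.0012,0.0006,0.0876],[-0.004,-0.001,-0.007]]
[259.62811581 196.29642235] [-49.67679828   4.14614444  13.85711081 115.64990929  -1.28602734
  60.51120378  72.08479417]
```

View pics/w14.png

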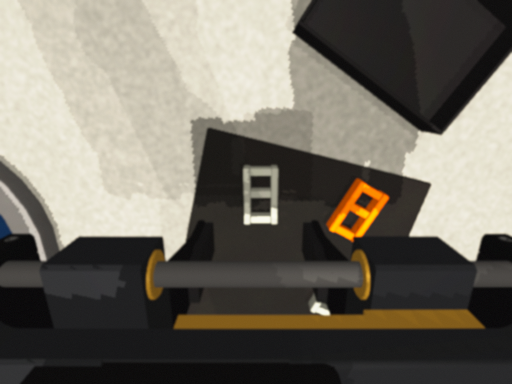

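Emit:
{"fn": "send_rows", "kwargs": {"steps": [[[0.001,0,0.02],[-0.003,0,-0.007],0.055],[[0.001,0,0.045],[-0.003,0,-0.007],0.055],[[0.001,0,0.065],[-0.003,0,-0.007],0.055],[[0.001,0,0.08],[-0.003,0,-0.007],0.055],[[0.001,0,0.084],[-0.003,0,-0.007],0.055]]}}

```text
time_s: 27.07
tool_pos: [0.3998, 0.2643, 0.0068]
tool_rot: [-179.7, 0.1, 107.8]
force: [-0.2, -0.7, 0.6]
grip_width: 0.055
```

Emit:
{"fn": "send_rows", "kwargs": {"steps": [[[0,0,0],[0,0,0],0.055],[[0,0,0],[0,0,0],0.055],[[0,0,0],[0,0,0],0.055],[[0,0,0],[0,0,0],0.055],[[0,0,0],[0,0,0],0.055]]}}

```text
time_s: 27.48
tool_pos: [0.4014, 0.2663, 0.0096]
tool_rot: [-180.0, -0.1, 107.8]
force: [0.4, 0.1, 0.3]
grip_width: 0.0551
```

```bash
python3 -c "
from h import *
tgt(.4025,.2657,.006,107.7)"
```

```text
at [0.4014 0.2663 0.0096] [-1.7996e+02 -7.0000e-02  1.0783e+02] grip 0.0551 d 0.004 a 0.2 F [0.4 0.1 0.3]
call1/1 [[-0.0009,0.0009,0.0036],[-0.001,-0.001,0.002]]
```

Emit:
{"fn": "send_rows", "kwargs": {"steps": [[[-0.001,0.001,0.004],[0,0,0],0.055],[[-0.001,0.001,0.004],[0,0,0],0.02],[[-0.001,0.001,0.004],[0,0,0],0.015],[[-0.001,0.001,0.004],[0,0,0],0.015],[[-0.001,0.001,0.004],[0,0,0],0.015]]}}

```text
time_s: 27.9
tool_pos: [0.4019, 0.2651, 0.0045]
tool_rot: [-179.8, -0.0, 107.8]
force: [-0.2, 0.2, 0.2]
grip_width: 0.0362
```

Emit:
{"fn": "send_rows", "kwargs": {"steps": [[[0,0,0],[0,0,0],0.015],[[0,0,0],[0,0,0],0.015],[[0,0,0],[0,0,0],0.015],[[0,0,0],[0,0,0],0.015],[[0,0,0],[0,0,0],0.015]]}}

```text
time_s: 28.32
tool_pos: [0.4019, 0.2652, 0.0045]
tool_rot: [-179.9, -0.0, 107.8]
force: [-0.3, -0.8, -1.4]
grip_width: 0.0298
```

Emit:
{"fn": "send_rows", "kwargs": {"steps": [[[0,0,-0.02],[0,0,0],0.015],[[0,0,-0.05],[0,0,0],0.015],[[0,0,-0.09],[0,0,0],0.015],[[0,0,-0.12],[0,0,0],0.015],[[0,0,-0.15],[0,0,0],0.015]]}}

```text
time_s: 28.73
tool_pos: [0.4024, 0.265, 0.1564]
tool_rot: [-179.9, -0.0, 107.8]
force: [0.8, -0.2, -1.5]
grip_width: 0.0298
```

```bash
python3 -c "
from h import *
c=snap('wrist','w15.png')
tgt(.572,-.038,.16,80)"
```

```text
at [0.4054 0.2672 0.1624] [179.61  -0.26 107.81] grip 0.0297 d 0.348 a 27.8 F [1.9 1.  3.1]
call1/2 [[-0.1708,0.0327,0.0006],[0.003,-0.003,0.243]]
call2/2 [[-0.1579,0.0727,0.0010],[0.003,-0.003,0.243]]
```

View pics/w15.png

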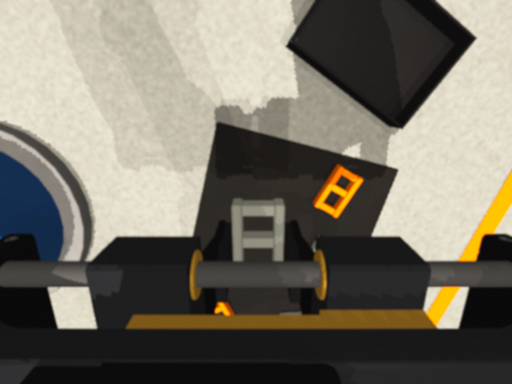

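Emit:
{"fn": "send_rows", "kwargs": {"steps": [[[-0.035,0.006,0],[0,0,0.05],0.015],[[-0.07,0.013,0],[0,0,0.1],0.015],[[-0.105,0.02,0],[0,0,0.15],0.015],[[-0.14,0.026,0],[0,0,0.2],0.015],[[-0.171,0.033,0],[0,0,0.243],0.015]]}}

```text
time_s: 29.2
tool_pos: [0.4866, 0.11, 0.1542]
tool_rot: [-179.9, 0.0, 93.7]
force: [-0.1, 0.4, -0.5]
grip_width: 0.0297
```

Emit:
{"fn": "send_rows", "kwargs": {"steps": [[[-0.035,0.015,0],[0,0,0.05],0.015],[[-0.07,0.03,0],[0,0,0.1],0.015],[[-0.105,0.047,0],[0,0,0.15],0.015],[[-0.14,0.064,0],[0,0,0.2],0.015],[[-0.158,0.073,0],[0,0,0.243],0.015]]}}

```text
time_s: 29.62
tool_pos: [0.5709, -0.0458, 0.1542]
tool_rot: [-180.0, 0.2, 79.6]
force: [-0.5, 0.1, -1.2]
grip_width: 0.0296
```

```bash
python3 -c "
from h import *
s=snap('scene')
tgt(.572,-.038,.056,80)"
```

```text
at [ 0.5719 -0.0487  0.1543] [179.94   0.33  79.28] grip 0.0301 d 0.099 a 0.8 F [ 1.5 -3.4 -0.2]
call1/1 [[0.0111,-0.0020,0.0982],[0.001,0.006,-0.013]]
```

Emit:
{"fn": "send_rows", "kwargs": {"steps": [[[0.006,0,0.02],[0,0.004,-0.01],0.015],[[0.007,0,0.045],[0,0.004,-0.01],0.015],[[0.007,0,0.07],[0,0.004,-0.01],0.015],[[0.007,0,0.09],[0,0.004,-0.01],0.015],[[0.007,0,0.098],[0,0.004,-0.01],0.015]]}}

```text
time_s: 30.08
tool_pos: [0.568, -0.0328, 0.0528]
tool_rot: [-179.5, -0.1, 80.6]
force: [-0.3, -0.2, -0.9]
grip_width: 0.0294
```

Emit:
{"fn": "send_rows", "kwargs": {"steps": [[[0,0,0],[0,0,0],0.015],[[0,0,0],[0,0,0],0.05],[[0,0,0],[0,0,0],0.05],[[0,0,0],[0,0,0],0.05],[[0,0,0],[0,0,0],0.05]]}}

```text
time_s: 30.5
tool_pos: [0.5718, -0.0332, 0.0577]
tool_rot: [180.0, -0.2, 80.6]
force: [-0.1, -0.1, -0.0]
grip_width: 0.0469
```

Emit:
{"fn": "send_rows", "kwargs": {"steps": [[[0,0,-0.02],[0,0,0],0.05],[[0,0,-0.05],[0,0,0],0.05],[[0,0,-0.08],[0,0,0],0.05],[[0,0,-0.1],[0,0,0],0.055],[[0,0,-0.1],[0,0,0],0.055]]}}

```text
time_s: 30.92
tool_pos: [0.5744, -0.034, 0.1622]
tool_rot: [179.6, -0.4, 80.5]
force: [1.0, -0.5, -0.1]
grip_width: 0.0536
```

```bash
python3 -c "
from h import *
s=snap('scene');crop(s,150,130,390,330,3,'s10.png')
buckles()
tgt(.4784,.367,.15,83)"
```

```text
161 221 orange [0.3918 0.3534] [0.053 0.033] 168.3
159 194 steel [0.4786 0.3667] [0.053 0.032] 173.3
157 166 steel [0.5759 0.3781] [0.054 0.033] 111.9
190 163 orange [0.5865 0.2678] [0.033 0.055] 42.7
at [ 0.5717 -0.0336  0.1577] [179.98  -0.26  80.56] grip 0.0546 d 0.411 a 2.5 F [-0.3 -0.1 -0.5]
call1/3 [[0.1266,-0.0526,0.0031],[0.000,-0.002,-0.014]]
call2/3 [[0.1273,-0.0508,0.0029],[0.000,-0.002,-0.014]]
call3/3 [[0.1281,-0.0490,0.0027],[0.000,-0.002,-0.014]]
```

View pics/s10.png

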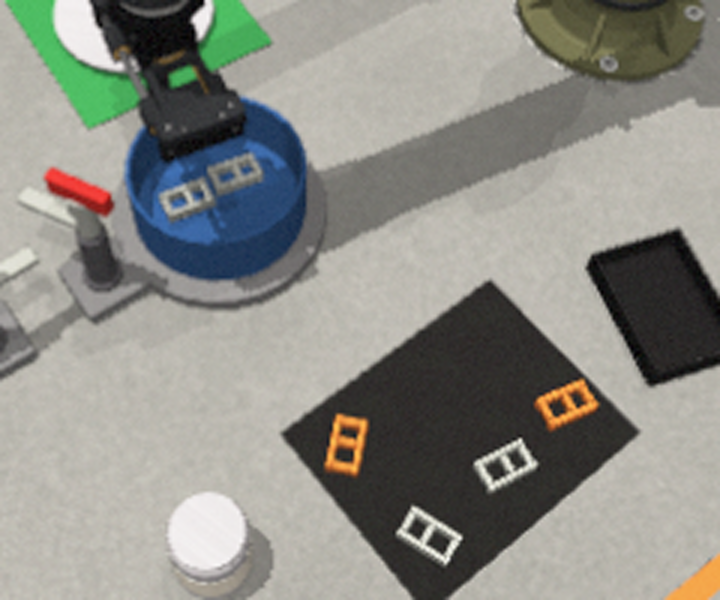

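Two in. Third: (.4786,.3668), jaws yaw 83.

Emit:
{"fn": "send_rows", "kwargs": {"steps": [[[0.03,-0.012,0],[0,0,0],0.055],[[0.06,-0.025,0],[0,0,0],0.055],[[0.1,-0.04,0],[0,0,0],0.055],[[0.135,-0.055,0],[0,0,0],0.055],[[0.17,-0.07,0],[0,0,-0.014],0.055]]}}

```text
time_s: 31.43
tool_pos: [0.5281, 0.1472, 0.1556]
tool_rot: [-179.8, -0.1, 81.4]
force: [1.7, 0.1, -0.4]
grip_width: 0.0552
```

Emit:
{"fn": "send_rows", "kwargs": {"steps": [[[0.035,-0.014,0],[0,0,-0.01],0.055],[[0.075,-0.03,0],[0,0,-0.02],0.055],[[0.11,-0.043,0],[0,0,-0.028],0.055],[[0.15,-0.058,0],[0,0,-0.028],0.055],[[0.18,-0.07,0.01],[0,0,-0.028],0.055]]}}

```text
time_s: 31.85
tool_pos: [0.4865, 0.3379, 0.1481]
tool_rot: [-179.9, -0.3, 83.1]
force: [0.4, 1.1, 0.3]
grip_width: 0.0552
```

```bash
python3 -c "
from h import *
snap('scene');tgt(.4786,.3668,.095,83)"
```

```text
at [0.4816 0.3451 0.1446] [-179.6    -0.38   83.6 ] grip 0.0553 d 0.054 a 0.8 F [-2.7  5.7 -1.8]
call1/1 [[0.0209,-0.0050,0.0498],[-0.007,-0.007,0.011]]
```

Emit:
{"fn": "send_rows", "kwargs": {"steps": [[[0.01,-0.002,0.01],[-0.003,-0.003,0.006],0.055],[[0.02,-0.004,0.03],[-0.003,-0.003,0.006],0.055],[[0.024,-0.004,0.05],[-0.003,-0.003,0.006],0.055],[[0.024,-0.004,0.05],[-0.003,-0.003,0.006],0.055],[[0.024,-0.004,0.05],[-0.003,-0.003,0.006],0.055]]}}

```text
time_s: 32.32
tool_pos: [0.4856, 0.3565, 0.0957]
tool_rot: [-179.9, 0.2, 82.6]
force: [0.1, 0.6, -0.1]
grip_width: 0.0548
```

Emit:
{"fn": "send_rows", "kwargs": {"steps": [[[0,0,0],[0,0,0],0.055],[[0,0,0],[0,0,0],0.055],[[0,0,0],[0,0,0],0.055],[[0,0,0],[0,0,0],0.055],[[0,0,0],[0,0,0],0.055]]}}

```text
time_s: 32.73
tool_pos: [0.4869, 0.3586, 0.0986]
tool_rot: [179.9, -0.1, 82.6]
force: [0.1, 0.2, 0.2]
grip_width: 0.055
```

```bash
python3 -c "
from h import *
c=snap('wrist','w16.png');tgt(.4786,.3668,.006,83);print(w2p(c,[.4786,.3668,.018]))"
```

```text
at [0.4867 0.3586 0.0984] [ 1.7993e+02 -7.0000e-02  8.2610e+01] grip 0.0551 d 0.093 a 0.4 F [-0.4  0.  -0.2]
call1/1 [[0.0070,-0.0092,0.0924],[0.001,-0.001,-0.007]]
[265.5326997  183.92427577]
```

View pics/w16.png

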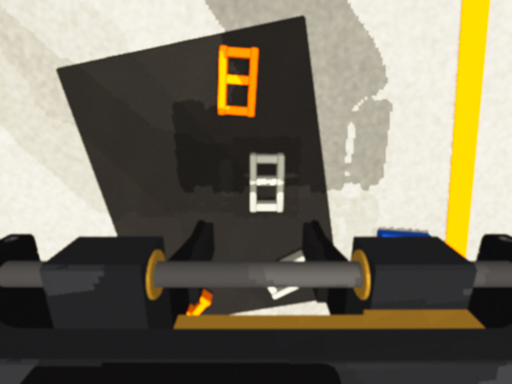

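Emit:
{"fn": "send_rows", "kwargs": {"steps": [[[0.004,-0.005,0.02],[0,0,-0.005],0.055],[[0.007,-0.009,0.045],[0,0,-0.005],0.055],[[0.007,-0.009,0.065],[0,0,-0.005],0.055],[[0.007,-0.009,0.082],[0,0,-0.005],0.055],[[0.007,-0.009,0.088],[0,0,-0.005],0.055]]}}

```text
time_s: 33.2
tool_pos: [0.4767, 0.3656, 0.0072]
tool_rot: [-179.9, 0.2, 82.9]
force: [-0.7, 0.2, -0.3]
grip_width: 0.0549
```

Emit:
{"fn": "send_rows", "kwargs": {"steps": [[[0,0,0],[0,0,0],0.055],[[0,0,0],[0,0,0],0.055],[[0,0,0],[0,0,0],0.055],[[0,0,0],[0,0,0],0.055],[[0,0,0],[0,0,0],0.055]]}}

```text
time_s: 33.62
tool_pos: [0.4792, 0.3672, 0.0111]
tool_rot: [179.9, -0.1, 82.9]
force: [0.8, 0.7, 0.8]
grip_width: 0.055
```

```bash
python3 -c "
from h import *
tgt(.4786,.3668,.006,83)"
```

```text
at [0.4792 0.3672 0.0111] [ 1.7988e+02 -1.2000e-01  8.2910e+01] grip 0.055 d 0.005 a 0.2 F [0.8 0.7 0.8]
call1/1 [[-0.0005,-0.0005,0.0051],[0.002,-0.002,-0.002]]
```

Emit:
{"fn": "send_rows", "kwargs": {"steps": [[[0,0,0.005],[0,0,0],0.055],[[0,0,0.005],[0,0,0],0.02],[[0,0,0.005],[0,0,0],0.015],[[0,0,0.005],[0,0,0],0.015],[[0,0,0.005],[0,0,0],0.015]]}}

```text
time_s: 34.03
tool_pos: [0.4784, 0.3666, 0.0048]
tool_rot: [180.0, -0.0, 82.9]
force: [0.4, 0.3, -0.5]
grip_width: 0.036
```

Emit:
{"fn": "send_rows", "kwargs": {"steps": [[[0,0,0],[0,0,0],0.015],[[0,0,0],[0,0,0],0.015],[[0,0,0],[0,0,0],0.015],[[0,0,0],[0,0,0],0.015],[[0,0,0],[0,0,0],0.015]]}}

```text
time_s: 34.45
tool_pos: [0.4785, 0.3667, 0.0048]
tool_rot: [180.0, -0.0, 82.9]
force: [0.1, 0.4, -0.8]
grip_width: 0.0297
```

Emit:
{"fn": "send_rows", "kwargs": {"steps": [[[0,0,-0.02],[0,0,0],0.015],[[0,0,-0.05],[0,0,0],0.015],[[0,0,-0.09],[0,0,0],0.015],[[0,0,-0.12],[0,0,0],0.015],[[0,0,-0.15],[0,0,0],0.015]]}}

```text
time_s: 34.87
tool_pos: [0.4784, 0.3665, 0.1567]
tool_rot: [179.9, -0.0, 82.9]
force: [0.3, -0.6, -1.5]
grip_width: 0.0295
```

```bash
python3 -c "
from h import *
c=snap('wrist','w17.png')
tgt(.514,.012,.16,80)"
```

```text
at [0.4813 0.3687 0.1634] [179.58  -0.49  82.89] grip 0.0298 d 0.358 a 3.0 F [2.8 2.1 3.7]
call1/2 [[-0.1750,0.0383,0.0005],[0.004,-0.004,0.025]]
call2/2 [[-0.1739,0.0427,0.0011],[0.004,-0.004,0.025]]
```

View pics/w17.png

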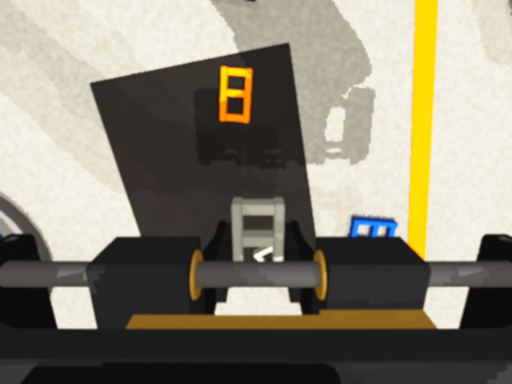

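Emit:
{"fn": "send_rows", "kwargs": {"steps": [[[-0.035,0.008,0],[0,0,0.005],0.015],[[-0.07,0.016,0],[0,0,0.01],0.015],[[-0.105,0.023,0],[0,0,0.015],0.015],[[-0.14,0.03,0],[0,0,0.02],0.015],[[-0.175,0.038,0],[0,0,0.025],0.015]]}}

```text
time_s: 35.33
tool_pos: [0.494, 0.1865, 0.1545]
tool_rot: [180.0, -0.0, 81.5]
force: [0.2, -0.5, -0.7]
grip_width: 0.0296
```

Emit:
{"fn": "send_rows", "kwargs": {"steps": [[[-0.035,0.009,0],[0,0,0.005],0.015],[[-0.07,0.018,0],[0,0,0.01],0.015],[[-0.105,0.026,0],[0,0,0.015],0.015],[[-0.14,0.034,0],[0,0,0.02],0.015],[[-0.172,0.043,0],[0,0,0.025],0.015]]}}

```text
time_s: 35.75
tool_pos: [0.5109, 0.0095, 0.1546]
tool_rot: [180.0, -0.0, 80.0]
force: [0.4, -1.0, -0.9]
grip_width: 0.0295
```

```bash
python3 -c "
from h import *
s=snap('scene')
tgt(.514,.012,.056,80)"
```

```text
at [0.5117 0.001  0.155 ] [179.84   0.22  79.48] grip 0.0296 d 0.1 a 0.6 F [-0.  -6.6 -0.1]
call1/1 [[0.0116,-0.0000,0.0989],[0.003,0.004,-0.009]]
```

Emit:
{"fn": "send_rows", "kwargs": {"steps": [[[0.006,0,0.02],[0,0.002,-0.005],0.015],[[0.009,0,0.045],[0,0.002,-0.005],0.015],[[0.009,0,0.07],[0,0.002,-0.005],0.015],[[0.009,0,0.09],[0,0.002,-0.005],0.015],[[0.009,0,0.098],[0,0.002,-0.005],0.015]]}}

```text
time_s: 36.22
tool_pos: [0.5107, 0.0207, 0.0537]
tool_rot: [-179.8, -0.0, 80.3]
force: [-0.6, -0.2, -0.7]
grip_width: 0.03
```

Emit:
{"fn": "send_rows", "kwargs": {"steps": [[[0,0,0],[0,0,0],0.015],[[0,0,0],[0,0,0],0.05],[[0,0,0],[0,0,0],0.05],[[0,0,0],[0,0,0],0.05],[[0,0,0],[0,0,0],0.05]]}}

```text
time_s: 36.63
tool_pos: [0.5142, 0.0209, 0.0581]
tool_rot: [179.8, -0.2, 80.3]
force: [-0.1, 0.8, 0.4]
grip_width: 0.0464
```

Emit:
{"fn": "send_rows", "kwargs": {"steps": [[[0,0,-0.02],[0,0,0],0.05],[[0,0,-0.05],[0,0,0],0.05],[[0,0,-0.08],[0,0,0],0.05],[[0,0,-0.1],[0,0,0],0.055],[[0,0,-0.1],[0,0,0],0.055]]}}

```text
time_s: 37.05
tool_pos: [0.5165, 0.0207, 0.1623]
tool_rot: [179.5, -0.4, 80.3]
force: [0.5, 0.1, -0.3]
grip_width: 0.054
```

```bash
python3 -c "
from h import *
s=snap('scene');crop(s,150,130,390,330,3,'s11.png')
buckles()
tgt(.5759,.3781,.15,21.9)"
```

```text
161 221 orange [0.3914 0.3534] [0.053 0.033] 168.3
157 166 steel [0.5757 0.378 ] [0.054 0.032] 111.9
190 163 orange [0.5865 0.2679] [0.033 0.055] 43.1
at [0.5138 0.0207 0.1581] [179.81  -0.24  80.34] grip 0.0547 d 0.363 a 58.4 F [-1.1  0.9  0. ]
call1/2 [[0.1814,0.0006,0.0048],[0.000,-0.003,0.510]]
call2/2 [[0.1586,-0.0880,0.0043],[0.000,-0.003,0.510]]
```

View pics/s11.png

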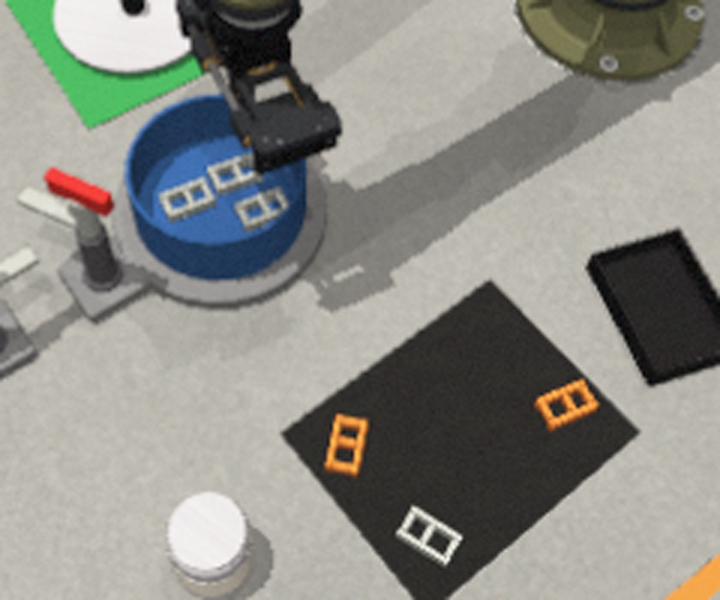

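Emit:
{"fn": "send_rows", "kwargs": {"steps": [[[0.036,0,0],[0,0,0.1],0.055],[[0.072,0,0],[0,0,0.2],0.055],[[0.108,0,0],[0,0,0.3],0.055],[[0.145,0,0],[0,0,0.4],0.055],[[0.181,0,0],[0,0,0.51],0.055]]}}

```text
time_s: 37.57
tool_pos: [0.5426, 0.2004, 0.1557]
tool_rot: [-179.9, -0.0, 50.8]
force: [0.6, -0.3, 0.6]
grip_width: 0.0552
```

Emit:
{"fn": "send_rows", "kwargs": {"steps": [[[0.035,-0.019,0],[0,0,0.1],0.055],[[0.07,-0.038,0],[0,0,0.2],0.055],[[0.105,-0.058,0.01],[0,0,0.3],0.055],[[0.135,-0.075,0.03],[0,0,0.4],0.055],[[0.155,-0.086,0.05],[0,0,0.51],0.055]]}}

```text
time_s: 37.98
tool_pos: [0.5726, 0.3787, 0.1057]
tool_rot: [-179.8, -0.1, 21.8]
force: [0.3, 0.9, -1.2]
grip_width: 0.055
```

Emit:
{"fn": "send_rows", "kwargs": {"steps": [[[0,0,0],[0,0,0],0.055],[[0,0,0],[0,0,0],0.055],[[0,0,0],[0,0,0],0.055],[[0,0,0],[0,0,0],0.055],[[0,0,0],[0,0,0],0.055]]}}

```text
time_s: 38.4
tool_pos: [0.575, 0.3719, 0.1089]
tool_rot: [-179.9, -0.2, 21.8]
force: [-0.4, -0.7, 0.2]
grip_width: 0.0552
```

```bash
python3 -c "
from h import *
c=snap('wrist','w18.png');tgt(.5758,.378,.006,21.9);print(w2p(c,[.5758,.378,.018]),env.get_obs()['qpos'])"
```

```text
at [0.5748 0.3722 0.109 ] [-179.88   -0.21   21.77] grip 0.0549 d 0.103 a 0.3 F [ 0.4  0.2 -0.1]
call1/1 [[0.0027,-0.0048,0.1030],[-0.002,-0.004,-0.002]]
[260.00256395 185.60584515] [-55.30865053  28.09379489  27.36116409  86.53137765 -13.55145456
  68.43371582  -3.98434346]
```

View pics/w18.png

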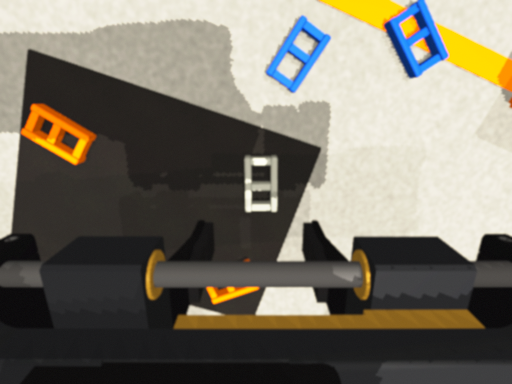

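Emit:
{"fn": "send_rows", "kwargs": {"steps": [[[0.003,-0.005,0.02],[0,-0.003,0],0.055],[[0.003,-0.005,0.05],[0,-0.003,0],0.055],[[0.003,-0.005,0.075],[0,-0.003,0],0.055],[[0.003,-0.005,0.092],[0,-0.003,0],0.055],[[0.003,-0.005,0.098],[0,-0.003,0],0.055]]}}

```text
time_s: 38.87
tool_pos: [0.5733, 0.3779, 0.0071]
tool_rot: [-180.0, 0.3, 21.8]
force: [-0.3, -0.6, -0.3]
grip_width: 0.0549
```

Emit:
{"fn": "send_rows", "kwargs": {"steps": [[[0,0,0],[0,0,0],0.055],[[0,0,0],[0,0,0],0.055],[[0,0,0],[0,0,0],0.055],[[0,0,0],[0,0,0],0.055],[[0,0,0],[0,0,0],0.055]]}}

```text
time_s: 39.28
tool_pos: [0.5757, 0.3802, 0.0112]
tool_rot: [-179.9, -0.1, 21.9]
force: [0.7, -0.3, -0.2]
grip_width: 0.055
```

```bash
python3 -c "
from h import *
tgt(.5758,.378,.006,21.9)"
```

```text
at [0.5757 0.3802 0.0112] [-1.7986e+02 -7.0000e-02  2.1890e+01] grip 0.055 d 0.006 a 0.2 F [ 0.7 -0.3 -0.2]
call1/1 [[-0.0007,0.0021,0.0052],[-0.002,-0.001,-0.000]]
```

Emit:
{"fn": "send_rows", "kwargs": {"steps": [[[0,0.002,0.005],[0,0,0],0.055],[[0,0.002,0.005],[0,0,0],0.02],[[0,0.002,0.005],[0,0,0],0.015],[[0,0.002,0.005],[0,0,0],0.015],[[0,0.002,0.005],[0,0,0],0.015]]}}

```text
time_s: 39.7
tool_pos: [0.5757, 0.3777, 0.0046]
tool_rot: [-179.9, 0.1, 21.9]
force: [-1.1, 0.6, 0.6]
grip_width: 0.0362
```

Emit:
{"fn": "send_rows", "kwargs": {"steps": [[[0,0,0],[0,0,0],0.015],[[0,0,0],[0,0,0],0.015],[[0,0,0],[0,0,0],0.015],[[0,0,0],[0,0,0],0.015],[[0,0,0],[0,0,0],0.015]]}}

```text
time_s: 40.12
tool_pos: [0.5756, 0.3779, 0.0046]
tool_rot: [-179.9, 0.1, 21.9]
force: [0.4, 0.1, -0.2]
grip_width: 0.0295
```

Emit:
{"fn": "send_rows", "kwargs": {"steps": [[[0,0,-0.02],[0,0,0],0.015],[[0,0,-0.05],[0,0,0],0.015],[[0,0,-0.09],[0,0,0],0.015],[[0,0,-0.12],[0,0,0],0.015],[[0,0,-0.15],[0,0,0],0.015]]}}

```text
time_s: 40.53
tool_pos: [0.5757, 0.3774, 0.1563]
tool_rot: [-179.9, 0.1, 21.9]
force: [0.7, 1.5, -0.9]
grip_width: 0.0296
```

```bash
python3 -c "
from h import *
c=snap('scene')
tgt(.572,.012,.16,80)"
```

```text
at [0.5787 0.3792 0.1635] [-179.74   -0.48   21.88] grip 0.0296 d 0.367 a 58.1 F [2.8 1.2 4. ]
call1/2 [[-0.0715,0.1691,0.0004],[0.000,-0.005,-0.507]]
call2/2 [[-0.1447,0.1131,0.0009],[0.000,-0.005,-0.507]]
```

Emit:
{"fn": "send_rows", "kwargs": {"steps": [[[-0.014,0.034,0],[0,0,-0.1],0.015],[[-0.028,0.068,0],[0,0,-0.2],0.015],[[-0.043,0.1,0],[0,0,-0.3],0.015],[[-0.057,0.135,0],[0,0,-0.4],0.015],[[-0.0715,0.169,0],[0,-0.005,-0.507],0.015]]}}

```text
time_s: 41.0
tool_pos: [0.5717, 0.1922, 0.154]
tool_rot: [-179.8, 0.3, 51.2]
force: [0.0, -0.5, -0.8]
grip_width: 0.0298
```

Emit:
{"fn": "send_rows", "kwargs": {"steps": [[[-0.029,0.023,0],[0,0,-0.1],0.015],[[-0.058,0.046,0],[0,0,-0.2],0.015],[[-0.087,0.068,0],[0,0,-0.3],0.015],[[-0.115,0.09,0],[0,0,-0.4],0.015],[[-0.143,0.112,0],[0,0,-0.507],0.015]]}}

```text
time_s: 41.42
tool_pos: [0.5686, 0.0108, 0.1545]
tool_rot: [-179.7, 0.1, 80.3]
force: [0.4, -0.5, -0.3]
grip_width: 0.0299
```

```bash
python3 -c "
from h import *
s=snap('scene')
tgt(.572,.014,.056,80)"
```

```text
at [5.683e-01 2.000e-04 1.549e-01] [-179.74    0.49   80.11] grip 0.0299 d 0.1 a 0.6 F [ 0.4 -8.5 -0.2]
call1/1 [[0.0150,0.0018,0.0988],[-0.005,0.008,0.002]]
```

Emit:
{"fn": "send_rows", "kwargs": {"steps": [[[0.006,0,0.02],[0,0.003,0],0.015],[[0.01,0.001,0.045],[0,0.003,0],0.015],[[0.01,0.001,0.07],[0,0.003,0],0.015],[[0.01,0.001,0.09],[0,0.003,0],0.015],[[0.01,0.001,0.098],[0,0.003,0],0.015]]}}

```text
time_s: 41.88
tool_pos: [0.5689, 0.0222, 0.0533]
tool_rot: [-179.4, 0.1, 80.0]
force: [-1.3, 0.0, -1.2]
grip_width: 0.0299
```

Emit:
{"fn": "send_rows", "kwargs": {"steps": [[[0,0,0],[0,0,0],0.015],[[0,0,0],[0,0,0],0.05],[[0,0,0],[0,0,0],0.05],[[0,0,0],[0,0,0],0.05],[[0,0,0],[0,0,0],0.05]]}}

```text
time_s: 42.3
tool_pos: [0.5726, 0.0221, 0.0582]
tool_rot: [-179.8, -0.1, 80.0]
force: [0.1, -0.0, 0.5]
grip_width: 0.0467
```

Emit:
{"fn": "send_rows", "kwargs": {"steps": [[[0,0,-0.03],[0,0,0],0.05],[[0,0,-0.06],[0,0,0],0.05],[[0,0,-0.1],[0,0,0],0.05],[[0,0,-0.14],[0,0,0],0.07],[[0,0,-0.18],[0,0,0],0.07]]}}

```text
time_s: 42.72
tool_pos: [0.5723, 0.0216, 0.2395]
tool_rot: [-179.8, -0.1, 80.0]
force: [0.5, -0.3, -0.1]
grip_width: 0.057
```

```bash
python3 -c "
from h import *
s=snap('scene');crop(s,110,70,390,330,2.8,'s12.png')
tgt(.4796,-.305,.2,60)"
```

```text
at [0.5767 0.0217 0.2485] [179.51  -0.34  79.96] grip 0.0601 d 0.344 a 20.0 F [3.6 0.4 5.4]
call1/2 [[-0.1695,-0.0195,0.0231],[0.004,-0.004,0.174]]
call2/2 [[-0.1702,0.0102,0.0237],[0.004,-0.004,0.174]]
```

View pics/s12.png

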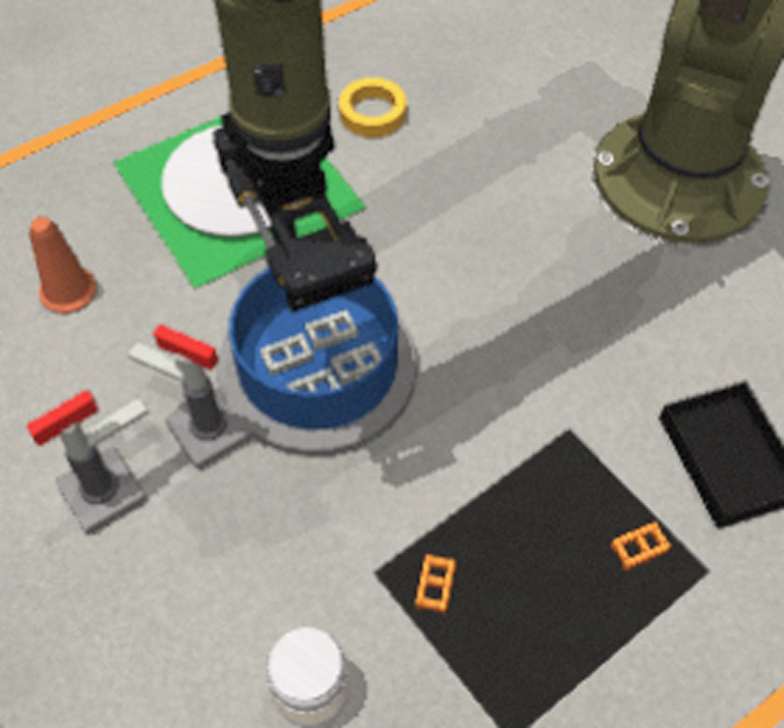

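All four in the bowl. Go to the lid.

Emit:
{"fn": "send_rows", "kwargs": {"steps": [[[-0.034,-0.004,0],[0,0,0.03],0.07],[[-0.068,-0.008,0],[0,0,0.06],0.07],[[-0.1,-0.012,0],[0,0,0.1],0.07],[[-0.135,-0.016,0],[0,0,0.14],0.07],[[-0.17,-0.02,0],[0,0,0.174],0.07]]}}

```text
time_s: 43.18
tool_pos: [0.5228, -0.1434, 0.2376]
tool_rot: [-179.8, -0.0, 69.9]
force: [0.1, 0.1, -0.4]
grip_width: 0.0694
```

Emit:
{"fn": "send_rows", "kwargs": {"steps": [[[-0.034,0.002,0],[0,0,0.03],0.07],[[-0.068,0.004,0],[0,0,0.06],0.07],[[-0.1,0.006,0.03],[0,0,0.1],0.07],[[-0.135,0.008,0.06],[0,0,0.14],0.07],[[-0.165,0.01,0.1],[0,0,0.174],0.07]]}}

```text
time_s: 43.6
tool_pos: [0.4786, -0.2947, 0.1498]
tool_rot: [180.0, 0.0, 59.8]
force: [0.9, 0.5, -0.1]
grip_width: 0.0698
```

Emit:
{"fn": "send_rows", "kwargs": {"steps": [[[0,0,0],[0,0,0],0.07],[[0,0,0],[0,0,0],0.07],[[0,0,0],[0,0,0],0.07],[[0,0,0],[0,0,0],0.07],[[0,0,0],[0,0,0],0.07]]}}

```text
time_s: 44.02
tool_pos: [0.4801, -0.2906, 0.15]
tool_rot: [-179.9, 0.0, 60.2]
force: [0.1, -0.1, 0.1]
grip_width: 0.0702
```

```bash
python3 -c "
from h import *
c=snap('wrist','w19.png');tgt(.4796,-.305,.031,60);print(w2p(c,[.4796,-.305,.061]))"
```

```text
at [ 0.4798 -0.2907  0.1498] [-1.7984e+02  3.0000e-02  6.0190e+01] grip 0.0698 d 0.12 a 0.2 F [ 0.2 -0.3 -0.2]
call1/1 [[-0.0124,0.0073,0.1188],[-0.003,0.000,0.003]]
[243.70212718 198.46778162]
```

View pics/w19.png

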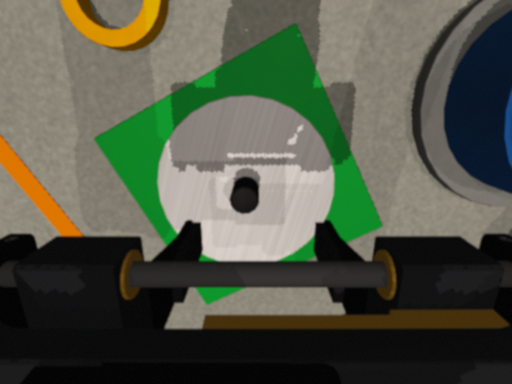

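Emit:
{"fn": "send_rows", "kwargs": {"steps": [[[-0.01,0.006,0.01],[0,0,0],0.07],[[-0.012,0.007,0.03],[0,0,0],0.07],[[-0.012,0.007,0.05],[0,0,0],0.07],[[-0.012,0.007,0.065],[0,0,0],0.07],[[-0.012,0.007,0.065],[0,0,0],0.07]]}}

```text
time_s: 44.48
tool_pos: [0.477, -0.3035, 0.0812]
tool_rot: [-179.5, 0.1, 60.1]
force: [-1.3, 0.8, -0.0]
grip_width: 0.0698
```

Emit:
{"fn": "send_rows", "kwargs": {"steps": [[[0,0,0.015],[0,0,0],0.07],[[0,0,0.03],[0,0,0],0.07],[[0,0,0.045],[0,0,0],0.07],[[0,0,0.05],[0,0,0],0.07],[[0,0,0.05],[0,0,0],0.07]]}}

```text
time_s: 44.9
tool_pos: [0.4779, -0.3047, 0.0335]
tool_rot: [-179.7, 0.1, 60.1]
force: [-0.1, 0.9, 1.0]
grip_width: 0.07
```

Emit:
{"fn": "send_rows", "kwargs": {"steps": [[[0,0,0],[0,0,0],0.07],[[0,0,0],[0,0,0],0.07],[[0,0,0],[0,0,0],0.07],[[0,0,0],[0,0,0],0.07],[[0,0,0],[0,0,0],0.07]]}}

```text
time_s: 45.32
tool_pos: [0.4782, -0.3055, 0.0341]
tool_rot: [-179.8, 0.1, 60.1]
force: [0.8, 0.1, 0.2]
grip_width: 0.07
```

```bash
python3 -c "
from h import *
tgt(.4796,-.305,.029,60)"
```

```text
at [ 0.4782 -0.3055  0.0341] [-1.7977e+02  7.0000e-02  6.0050e+01] grip 0.07 d 0.005 a 0.3 F [0.8 0.1 0.2]
call1/1 [[0.0011,0.0010,0.0051],[-0.004,0.001,0.001]]
```

Emit:
{"fn": "send_rows", "kwargs": {"steps": [[[0.001,0,0.005],[-0.003,0,0],0.07],[[0.001,0,0.005],[-0.003,0,0],0.04],[[0.001,0,0.005],[-0.003,0,0],0.015],[[0.001,0,0.005],[-0.003,0,0],0.015],[[0.001,0,0.005],[-0.003,0,0],0.015]], "grip_force": 40}}

```text
time_s: 45.73
tool_pos: [0.4783, -0.3045, 0.0285]
tool_rot: [-179.9, 0.1, 60.0]
force: [1.1, -0.3, -0.1]
grip_width: 0.051
```

Emit:
{"fn": "send_rows", "kwargs": {"steps": [[[0,0,0],[0,0,0],0.015],[[0,0,0],[0,0,0],0.015],[[0,0,0],[0,0,0],0.015],[[0,0,0],[0,0,0],0.015],[[0,0,0],[0,0,0],0.015]]}}

```text
time_s: 46.15
tool_pos: [0.4783, -0.3045, 0.0286]
tool_rot: [-179.9, 0.1, 60.0]
force: [0.9, 0.4, 0.4]
grip_width: 0.0273
```

Emit:
{"fn": "send_rows", "kwargs": {"steps": [[[0,0,0],[0,0,0],0.015],[[0,0,0],[0,0,0],0.015],[[0,0,0],[0,0,0],0.015],[[0,0,0],[0,0,0],0.015],[[0,0,0],[0,0,0],0.015]]}}

```text
time_s: 46.57
tool_pos: [0.4784, -0.3045, 0.0286]
tool_rot: [-179.9, 0.1, 60.0]
force: [0.4, 0.3, -0.2]
grip_width: 0.027
```

```bash
python3 -c "
from h import *
st()"
```

```text
time_s 46.5667
qpos [ -5.4297  22.6241  41.708  108.0289 -17.8382  56.111  104.2518]
tool_pos [ 0.4784 -0.3045  0.0286]
tool_rot [-1.79893e+02  9.05000e-02  6.00406e+01]
force [ 0.3616  0.2917 -0.1964]
wrist_torque [-0.0666  0.0427 -0.0474]
grip_width 0.027
```

Emit:
{"fn": "send_rows", "kwargs": {"steps": [[[0,0,-0.015],[0,0,0],0.015],[[0,0,-0.04],[0,0,0],0.015],[[0,0,-0.08],[0,0,0],0.015],[[0,0,-0.12],[0,0,0],0.015],[[0,0,-0.16],[0,0,0],0.015]]}}

```text
time_s: 46.98
tool_pos: [0.4776, -0.3039, 0.1892]
tool_rot: [-179.7, 0.1, 60.0]
force: [0.8, 0.0, -3.1]
grip_width: 0.027
```

Emit:
{"fn": "send_rows", "kwargs": {"steps": [[[0,0,-0.02],[0,0,0],0.015],[[0,0,-0.04],[0,0,0],0.015],[[0,0,-0.04],[0,0,0],0.015],[[0,0,-0.04],[0,0,0],0.015],[[0,0,-0.04],[0,0,0],0.015]]}}

```text
time_s: 47.4
tool_pos: [0.4779, -0.3036, 0.2265]
tool_rot: [-179.7, 0.1, 60.1]
force: [-0.8, -0.2, -4.1]
grip_width: 0.0269
```

```bash
python3 -c "
from h import *
s=snap('scene','s13.png');tgt(.5434,-.014,.22,60)"
```

```text
at [ 0.4777 -0.3035  0.2262] [-1.7966e+02  1.2000e-01  6.0050e+01] grip 0.0271 d 0.297 a 0.4 F [ 0.5 -0.1 -3.7]
call1/2 [[0.1418,-0.0438,0.0031],[-0.003,0.001,0.000]]
call2/2 [[0.1418,-0.0439,0.0031],[-0.003,0.001,0.000]]
```

View pics/s13.png

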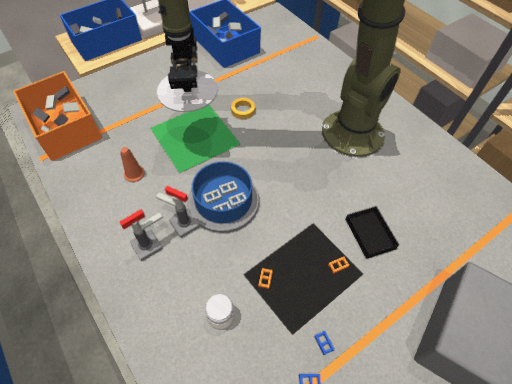

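Emit:
{"fn": "send_rows", "kwargs": {"steps": [[[0.025,-0.008,0],[0,0,0],0.015],[[0.055,-0.017,0],[0,0,0],0.015],[[0.085,-0.026,0],[0,0,0],0.015],[[0.115,-0.035,0],[0,0,0],0.015],[[0.142,-0.044,0],[-0.003,0,0],0.015]]}}

```text
time_s: 47.87
tool_pos: [0.5109, -0.157, 0.2263]
tool_rot: [-179.9, 0.2, 60.1]
force: [0.5, 0.8, -4.3]
grip_width: 0.0268
```

Emit:
{"fn": "send_rows", "kwargs": {"steps": [[[0.03,-0.009,0],[0,0,0],0.015],[[0.065,-0.02,0],[0,0,0],0.015],[[0.095,-0.03,0],[0,0,0],0.015],[[0.12,-0.037,0],[0,0,0],0.015],[[0.138,-0.043,0],[-0.003,0,0],0.015]]}}

```text
time_s: 48.28
tool_pos: [0.5426, -0.0147, 0.2258]
tool_rot: [180.0, 0.2, 60.2]
force: [-0.1, -0.1, -4.0]
grip_width: 0.027
```

Emit:
{"fn": "send_rows", "kwargs": {"steps": [[[0,0,0],[0,0,0],0.015],[[0,0,0],[0,0,0],0.015],[[0,0,0],[0,0,0],0.015],[[0,0,0],[0,0,0],0.015],[[0,0,0],[0,0,0],0.015]]}}

```text
time_s: 48.7
tool_pos: [0.5429, -0.0198, 0.2277]
tool_rot: [179.8, 0.1, 59.9]
force: [0.2, 0.9, -3.7]
grip_width: 0.0268
```

```bash
python3 -c "
from h import *
tgt(.5436,-.0138,.12,60)"
```

```text
at [ 0.5429 -0.0198  0.2277] [1.798e+02 1.300e-01 5.991e+01] grip 0.0268 d 0.108 a 0.3 F [ 0.2  0.9 -3.7]
call1/1 [[0.0058,-0.0028,0.1077],[0.004,0.002,-0.002]]
```

Emit:
{"fn": "send_rows", "kwargs": {"steps": [[[0.006,-0.003,0.02],[0.003,0.002,0],0.015],[[0.006,-0.003,0.045],[0.003,0.002,0],0.015],[[0.006,-0.003,0.07],[0.003,0.002,0],0.015],[[0.006,-0.003,0.085],[0.003,0.002,0],0.015],[[0.006,-0.003,0.09],[0.003,0.002,0],0.015]]}}

```text
time_s: 49.12
tool_pos: [0.5417, -0.0129, 0.1353]
tool_rot: [-179.8, 0.2, 60.0]
force: [-1.1, 0.2, -3.5]
grip_width: 0.0272
```

Emit:
{"fn": "send_rows", "kwargs": {"steps": [[[0,0,0],[0,0,0],0.015],[[0,0,0],[0,0,0],0.015],[[0,0,0],[0,0,0],0.015],[[0,0,0],[0,0,0],0.015],[[0,0,0],[0,0,0],0.015]]}}

```text
time_s: 49.53
tool_pos: [0.5446, -0.012, 0.1393]
tool_rot: [179.9, -0.1, 60.0]
force: [0.2, -0.2, -3.5]
grip_width: 0.0271
```

```bash
python3 -c "
from h import *
s=snap('scene');crop(s,110,110,270,230,5,'s14.png');tgt(.5436,-.0138,.108,60)"
```

```text
at [ 0.5444 -0.0119  0.139 ] [ 1.7988e+02 -9.0000e-02  6.0050e+01] grip 0.0271 d 0.031 a 0.2 F [-0.3 -0.7 -3.2]
call1/1 [[-0.0021,0.0002,0.0310],[0.002,-0.002,0.001]]
```

View pics/s14.png

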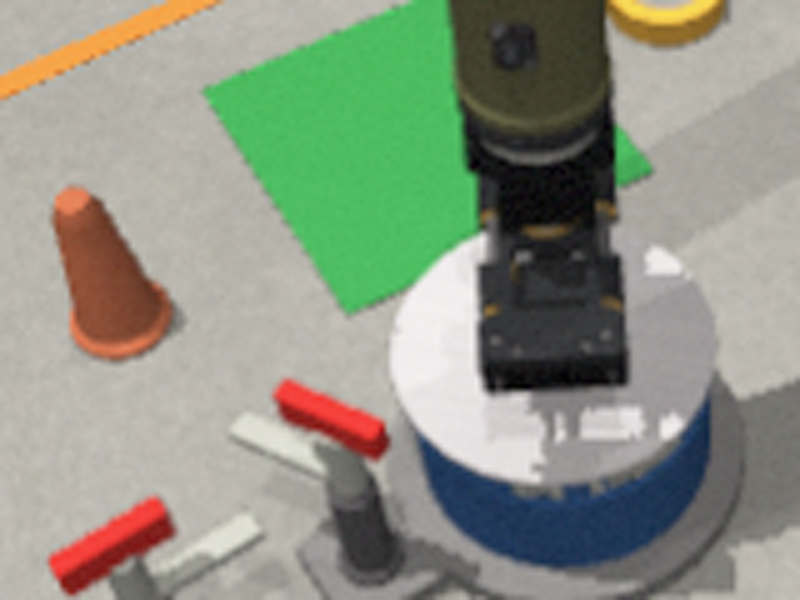

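Emit:
{"fn": "send_rows", "kwargs": {"steps": [[[-0.002,0,0.005],[0,0,0],0.015],[[-0.002,0,0.011],[0,0,0],0.015],[[-0.002,0,0.017],[0,0,0],0.015],[[-0.002,0,0.022],[0,0,0],0.015],[[-0.002,0,0.024],[0,0,0],0.015]]}}

```text
time_s: 50.0
tool_pos: [0.542, -0.0137, 0.1127]
tool_rot: [-180.0, 0.1, 60.0]
force: [0.4, 0.3, -4.2]
grip_width: 0.0272
```

Emit:
{"fn": "send_rows", "kwargs": {"steps": [[[0,0,0.002],[0,0,0],0.015],[[0,0,0.004],[0,0,0],0.015],[[0,0,0.005],[0,0,0],0.015],[[0,0,0.005],[0,0,0],0.015],[[0,0,0.005],[0,0,0],0.015]]}}

```text
time_s: 50.42
tool_pos: [0.543, -0.0137, 0.1096]
tool_rot: [179.9, -0.0, 60.1]
force: [-1.7, -0.4, 1.2]
grip_width: 0.0273
```

```bash
python3 -c "
from h import *
tgt(.5436,-.0138,.108,60)"
```

```text
at [ 0.543  -0.0137  0.1096] [ 1.7994e+02 -4.0000e-02  6.0060e+01] grip 0.0273 d 0.002 a 0.1 F [-1.7 -0.4  1.2]
call1/1 [[0.0002,0.0006,0.0016],[0.001,-0.001,0.001]]
```

Emit:
{"fn": "send_rows", "kwargs": {"steps": [[[0,0,0.001],[0,0,0],0.015],[[0,0,0],[0,0,0],0.05],[[0,0,0],[0,0,0],0.07],[[0,0,0],[0,0,0],0.07],[[0,0,0],[0,0,0],0.07]]}}

```text
time_s: 50.83
tool_pos: [0.5433, -0.0136, 0.1093]
tool_rot: [179.9, -0.1, 60.0]
force: [-0.3, -0.1, -0.4]
grip_width: 0.0464
```

Emit:
{"fn": "send_rows", "kwargs": {"steps": [[[0,0,0],[0,0,0],0.07],[[0,0,-0.01],[0,0,0],0.07],[[0,0,-0.04],[0,0,0],0.07],[[0,0,-0.08],[0,0,0],0.07],[[0,0,-0.12],[0,0,0],0.07]]}}

```text
time_s: 51.25
tool_pos: [0.542, -0.0139, 0.2305]
tool_rot: [-180.0, 0.1, 60.0]
force: [1.9, -0.8, -0.5]
grip_width: 0.0693
```

```bash
python3 -c "
from h import *
c=snap('wrist','w20.png');s=snap('scene');crop(s,110,110,270,230,5,'s15.png');tgt(.6835,-.0138,.24,29)"
```

```text
at [ 0.5469 -0.0141  0.2369] [179.37  -0.49  60.03] grip 0.0697 d 0.137 a 31.0 F [ 1.1 -0.3 -0.2]
call1/1 [[0.0685,0.1182,-0.0012],[0.008,-0.011,0.541]]
```

View pics/s15.png

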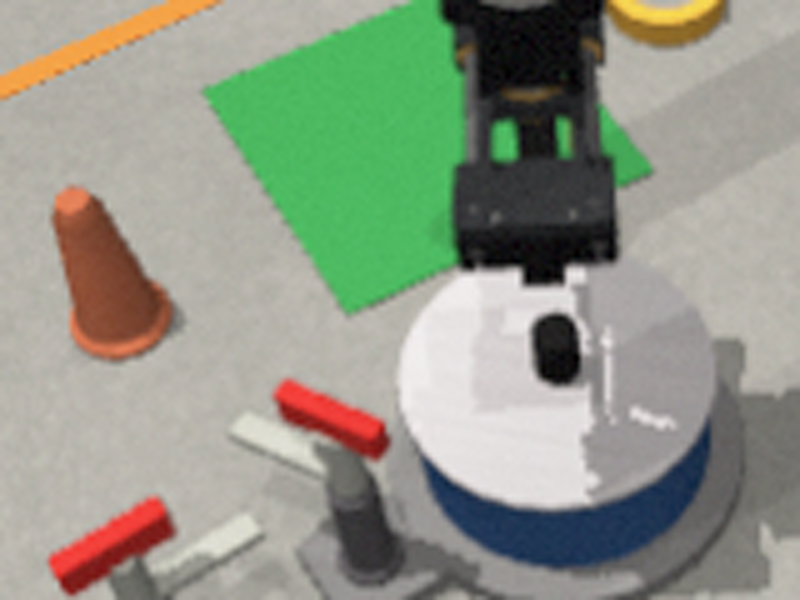

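View pics/w20.png

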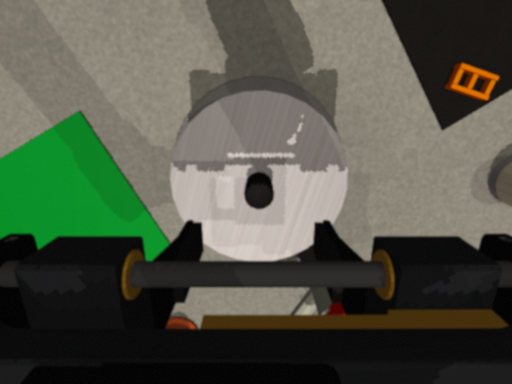

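Emit:
{"fn": "send_rows", "kwargs": {"steps": [[[0.014,0.024,0],[0,0,0.1],0.05],[[0.028,0.048,0],[0,0,0.2],0.05],[[0.042,0.072,0],[0,0,0.31],0.05],[[0.056,0.096,0],[0,-0.006,0.43],0.05],[[0.068,0.118,0],[0.004,-0.01,0.54],0.05]]}}

```text
time_s: 51.77
tool_pos: [0.6805, -0.0128, 0.2295]
tool_rot: [-180.0, 0.5, 28.9]
force: [-0.3, 0.1, 0.5]
grip_width: 0.0512
```

Emit:
{"fn": "send_rows", "kwargs": {"steps": [[[0,0,0],[0,0,0],0.05],[[0,0,0],[0,0,0],0.05],[[0,0,0],[0,0,0],0.05],[[0,0,0],[0,0,0],0.05],[[0,0,0],[0,0,0],0.05]]}}

```text
time_s: 52.18
tool_pos: [0.6783, -0.0139, 0.2303]
tool_rot: [-179.9, 0.5, 29.1]
force: [0.1, -0.3, -0.0]
grip_width: 0.0501
```

```bash
python3 -c "
from h import *
c=snap('wrist','w21.png');tgt(.6835,-.0138,.163,29)"
```

```text
at [ 0.6784 -0.0137  0.2303] [-179.94    0.47   29.13] grip 0.0504 d 0.068 a 0.5 F [ 0.  -0.2 -0.6]
call1/1 [[0.0050,0.0027,0.0673],[-0.001,0.008,0.002]]
```

View pics/w21.png

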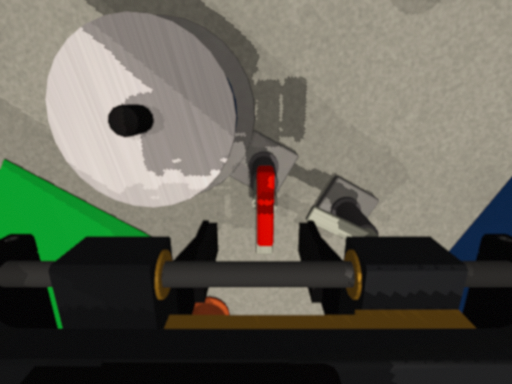

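Bar is aligned between the jaws. Descend and grip.

Emit:
{"fn": "send_rows", "kwargs": {"steps": [[[0.005,0.003,0.015],[0,0.007,0],0.05],[[0.005,0.003,0.03],[0,0.007,0],0.05],[[0.005,0.003,0.05],[0,0.007,0],0.05],[[0.005,0.003,0.066],[0,0.007,0],0.05],[[0.005,0.003,0.066],[0,0.007,0],0.05]]}}

```text
time_s: 52.65
tool_pos: [0.6816, -0.0136, 0.1601]
tool_rot: [-179.8, 0.4, 29.1]
force: [-0.7, 0.4, -0.2]
grip_width: 0.0501
```

Emit:
{"fn": "send_rows", "kwargs": {"steps": [[[0,0,0],[0,0,0],0.05],[[0,0,0],[0,0,0],0.03],[[0,0,0],[0,0,0],0.002],[[0,0,0],[0,0,0],0.002],[[0,0,0],[0,0,0],0.002]], "grip_force": 25}}

```text
time_s: 53.07
tool_pos: [0.6847, -0.0142, 0.1643]
tool_rot: [180.0, 0.1, 29.1]
force: [-0.2, 0.0, 0.8]
grip_width: 0.031
```

Emit:
{"fn": "send_rows", "kwargs": {"steps": [[[0,0,0],[0,0,0],0.002],[[0,0,0],[0,0,0],0.002],[[0,0,0],[0,0,0],0.002],[[0,0,0],[0,0,0],0.002],[[0,0,0],[0,0,0],0.002]]}}

```text
time_s: 53.48
tool_pos: [0.6845, -0.014, 0.1634]
tool_rot: [-180.0, 0.1, 29.1]
force: [-0.1, 0.8, 1.5]
grip_width: 0.0139
```

```bash
python3 -c "
from h import *
st()"
```

```text
time_s 53.4833
qpos [-27.0241  27.4495  35.962   83.1046 -16.2352  74.8075  39.2648]
tool_pos [ 0.6845 -0.014   0.1634]
tool_rot [-1.799797e+02  1.220000e-01  2.911830e+01]
force [-0.0765  0.7757  1.4801]
wrist_torque [-0.0315 -0.139   0.0508]
grip_width 0.0139
```

Emit:
{"fn": "send_rows", "kwargs": {"steps": [[[0,0,0],[0,0,0.11],0.002],[[0,0,0],[0,0,0.22],0.002],[[0,0,0.0005],[0,0,0.33],0.002],[[0,0,0.001],[0,0,0.44],0.002],[[0,0,0.0014],[0,0,0.55],0.002]]}}

```text
time_s: 53.9
tool_pos: [0.6844, -0.014, 0.1621]
tool_rot: [180.0, 0.1, -2.7]
force: [-0.6, -0.2, 1.0]
grip_width: 0.0139
```

Emit:
{"fn": "send_rows", "kwargs": {"steps": [[[0,0,0],[0,0,0.11],0.002],[[0,0,0],[0,0,0.22],0.002],[[0,0,0.0005],[0,0,0.33],0.002],[[0,0,0.001],[0,0,0.44],0.002],[[0,0,0.0014],[0,0,0.55],0.002]]}}

```text
time_s: 54.32
tool_pos: [0.6843, -0.014, 0.1607]
tool_rot: [179.9, 0.1, -34.2]
force: [-0.0, -0.1, 1.0]
grip_width: 0.014
```

Emit:
{"fn": "send_rows", "kwargs": {"steps": [[[0,0,0],[0,0,0.11],0.002],[[0,0,0],[0,0,0.22],0.002],[[0,0,0.0005],[0,0,0.33],0.002],[[0,0,0.001],[0,0,0.44],0.002],[[0,0,0.0014],[0,0,0.55],0.002]]}}

```text
time_s: 54.73
tool_pos: [0.6842, -0.0139, 0.1593]
tool_rot: [179.9, 0.0, -65.7]
force: [-0.5, 0.4, 1.5]
grip_width: 0.0135
```

```bash
python3 -c "
from h import *
st()"
```

```text
time_s 54.7333
qpos [-38.5761  33.4575  54.6497  83.8131 -27.4258  76.9993 -47.9394]
tool_pos [ 0.6842 -0.0139  0.1593]
tool_rot [ 1.798537e+02  3.480000e-02 -6.571920e+01]
force [-0.5493  0.4111  1.5457]
wrist_torque [0.071  0.1726 0.1143]
grip_width 0.0135
```

Emit:
{"fn": "send_rows", "kwargs": {"steps": [[[0,0,0],[0,0,0.11],0.002],[[0,0,0],[0,0,0.22],0.002],[[0,0,0.0005],[0,0,0.33],0.002],[[0,0,0.001],[0,0,0.4],0.002],[[0,0,0.001],[0,0,0.45],0.002]]}}

```text
time_s: 55.15
tool_pos: [0.6842, -0.0138, 0.1582]
tool_rot: [179.8, -0.0, -91.4]
force: [-0.6, -0.1, 0.8]
grip_width: 0.0137
```

```bash
python3 -c "
from h import *
st()"
```

```text
time_s 55.15
qpos [-41.3223  35.9769  59.9279  83.9688 -31.2227  78.1464 -71.1084]
tool_pos [ 0.6842 -0.0138  0.1582]
tool_rot [ 1.798437e+02 -4.030000e-02 -9.138480e+01]
force [-0.626  -0.0899  0.8232]
wrist_torque [0.1047 0.0768 0.0839]
grip_width 0.0137
```

Emit:
{"fn": "send_rows", "kwargs": {"steps": [[[0,0,0],[0,0,0.02],0.002],[[0,0,0],[0,0,0.04],0.002],[[0,0,0],[0,0,0.06],0.002],[[0,0,0],[0,0,0.06],0.002],[[0,0,0],[0,0,0.06],0.002]]}}

```text
time_s: 55.57
tool_pos: [0.6842, -0.0138, 0.1581]
tool_rot: [179.8, -0.0, -94.6]
force: [-0.5, 0.9, 1.9]
grip_width: 0.0139
```

```bash
python3 -c "
from h import *
st()"
```

```text
time_s 55.5667
qpos [-41.6298  36.3067  60.5602  83.9856 -31.7034  78.3028 -73.9784]
tool_pos [ 0.6842 -0.0138  0.1581]
tool_rot [ 1.798497e+02 -4.710000e-02 -9.456600e+01]
force [-0.4831  0.8773  1.9317]
wrist_torque [0.207  0.2391 0.5389]
grip_width 0.0139
```

Torque 0.54 N m: it is against the stop. Release, rise and check.

Emit:
{"fn": "send_rows", "kwargs": {"steps": [[[0,0,0],[0,0,-0.03],0.002],[[0,0,0],[0,0,-0.03],0.05],[[0,0,0],[0,0,-0.03],0.05],[[0,0,0],[0,0,-0.03],0.05],[[0,0,0],[0,0,-0.03],0.05]]}}

```text
time_s: 55.98
tool_pos: [0.6841, -0.0145, 0.1579]
tool_rot: [179.8, -0.1, -93.0]
force: [-0.1, 0.1, -0.5]
grip_width: 0.0327
```

Emit:
{"fn": "send_rows", "kwargs": {"steps": [[[0,0,0],[0,0,0],0.06],[[0,0,-0.02],[0,0,0],0.06],[[0,0,-0.06],[0,0,0],0.06],[[0,0,-0.1],[0,0,0],0.06],[[0,0,-0.14],[0,0,0],0.06]]}}

```text
time_s: 56.4
tool_pos: [0.6841, -0.014, 0.2994]
tool_rot: [179.8, -0.1, -93.0]
force: [1.3, 0.4, 0.1]
grip_width: 0.0587
```

Emit:
{"fn": "send_rows", "kwargs": {"steps": [[[-0.035,0.01,-0.01],[0,0,0],0.06],[[-0.07,0.02,-0.01],[0,0,0],0.06],[[-0.105,0.03,-0.01],[0,0,0],0.06],[[-0.14,0.04,-0.01],[0,0,0],0.06],[[-0.17,0.05,-0.01],[0,0,0],0.06]]}}

```text
time_s: 56.82
tool_pos: [0.6428, 0.1612, 0.308]
tool_rot: [179.9, 0.0, -92.9]
force: [1.5, 0.8, 0.5]
grip_width: 0.0603
```

Emit:
{"fn": "send_rows", "kwargs": {"steps": [[[0,0,0],[0,0,0],0.06],[[0,0,0],[0,0,0],0.06],[[0,0,0],[0,0,0],0.06],[[0,0,0],[0,0,0],0.06],[[0,0,0],[0,0,0],0.06]]}}

```text
time_s: 57.23
tool_pos: [0.6437, 0.156, 0.3083]
tool_rot: [179.9, -0.1, -93.1]
force: [0.6, -0.4, 0.4]
grip_width: 0.0599
```

```bash
python3 -c "
from h import *
st();s=snap('scene','s16.png');crop(s,110,110,270,230,5,'s17.png');c=buckles();crop(c,230,60,330,220,4,'t4.png')"
```

```text
time_s 57.2333
qpos [-58.4065  29.1017  64.4587  74.7567 -25.9662  91.695  -90.9704]
tool_pos [0.6437 0.156  0.3083]
tool_rot [ 1.798766e+02 -7.570000e-02 -9.312430e+01]
force [ 0.6341 -0.4469  0.3845]
wrist_torque [-0.0247  0.1801  0.0188]
grip_width 0.0599
161 221 orange [0.3914 0.3534] [0.053 0.033] 168.3
192 193 steel [0.4877 0.2549] [0.263 0.037] 178.1
```

View pics/s17.png

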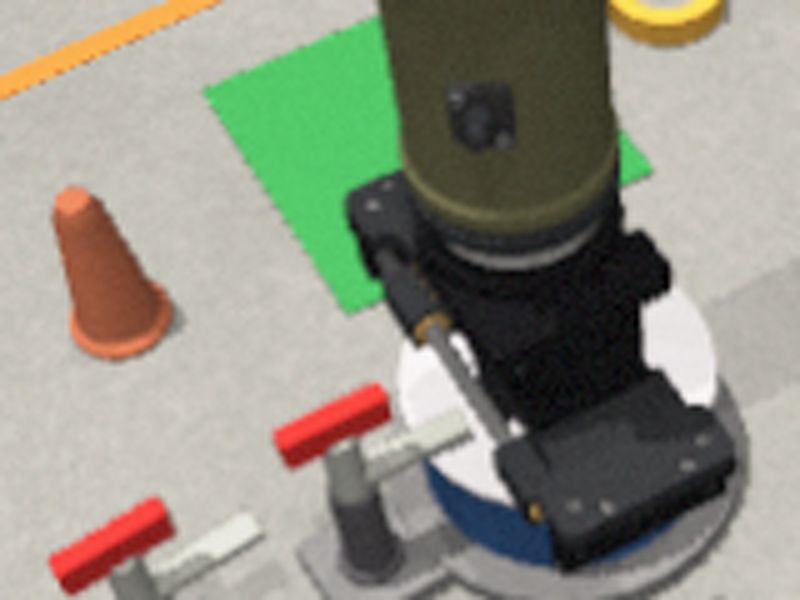

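View pics/t4.png

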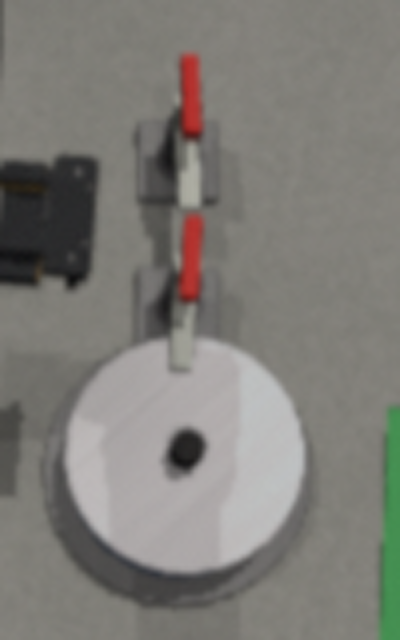

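View pics/s16.png

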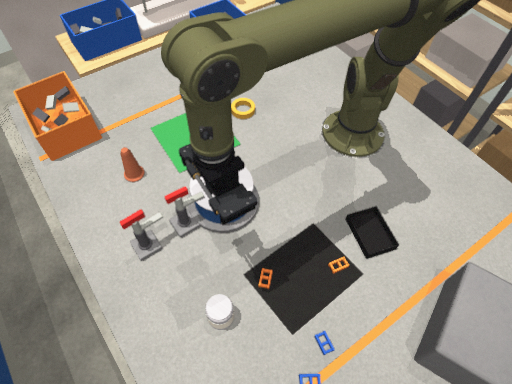

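```bash
python3 -c "
from h import *
print(env.sign_off())"
```

```text
the job is handed in; nothing more can be done
None
```

The job is done and handed in at about 57 s of the 210 s allowed; the hand-in gave no verdict.

- **Slackening:** Clockwise, the hold-down stopped dead at 0.8 N m. Counter-clockwise it turned freely, so it has an ordinary thread. I turned it about 2.08 rad, which took the toe right off the lid. My first grip caught the collar under the bar, so I regripped higher before feeling for the direction.
- **Lid and buckles:** I laid the lid knob up on the middle of the green mat and let go of it. I then put all four steel buckles in the bowl, and the scene picture showed all four lying there. The lid went back on at its seated height (tool at 0.1096 m against 0.110 m when first gripped).
- **Tightening:** I turned the hold-down back until it met its stop at 0.54 N m, which leaves it about 0.06–0.08 rad past the tight mark.

**Last checks:**
- The top picture showed the toe over the lid and the lid centred within half a pixel of where it started. I did not separately measure the lid's tilt or the toe angle.
- The spare hold-down, both orange buckles, the cone, tin, yellow roll and tray looked unmoved.
- The arm was clear of everything.
- My automatic buckle finder misread the parts mat in that last top picture because the arm covered part of it. I relied on the scene picture there, which shows only the two orange buckles on the mat.

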